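# Refit the finishing wheel, sleeve and bayonet cap on a bench spindle

### The arm

A 6-joint arm with a two-finger parallel gripper is mounted at the origin on a cart in front of the work surface, level with it; the furniture and walls round the work are solid. World frame = base frame: x ahead of the robot, y to its left, z up, the work surface at z = 0. Lengths are in mm, angles in rad, forces in N, time in s.
With the tool pointing down it reaches from about 250 to 800 mm from the base axis. Payload 8.5 kg.
Tool frame: the origin (TCP) lies between the finger pads; the fingertips stand 14 mm ahead of it and the grasp point (between the pads) lies 5 mm behind it (arm.tcp_to_tips is the distance from the TCP to the fingertips, in mm); z points along the fingers, x is the direction in which the jaws open and shut, and the axes are right-handed (so a half turn about z gives the same grasp; the last joint's range is limited). The gripper opens to 85 mm and grips with 20 to 120 N. Pads are 22 mm wide; open, the fingers measure 114 mm over their backs; the gripper's body (76 mm by 85 mm) begins 54 mm behind the grasp point. The pads swing forward as they close: fully open they stand 13 mm farther back than shut.
Start: joints at [-1.312, 0.238, -0.013, 1.319, 0, 1.571], TCP at [134.346, -507.476, 245.276] pointing down, gripper open.
Joint ranges: [-2.66, 2.66], [-1.03, 1.9], [-1.14, 1.46], [-1.82, 2.27], [-1.45, 1.34], [-3.14, 3.14]. Speed limits (rad/s): [2.22, 2.22, 2.79, 3.14, 3.14, 3.14].

### API

Orientations are given as a unit quaternion [x, y, z, w].
In Python, from workcell import arm gives the robot as it stands.
- The arm moves only by the tool arm_command, never from a script. Its argument "steps" is a list of rows, each an object with "delta_pos": the shift along the world's x, y, z scaled (see below), a list of three; "roll": the turn about the world's z scaled (see below); "fingers": the gripper command: -1 is fully open, 1 is shut, values between are in proportion. In form: [{"delta_pos": [dx, dy, dz], "roll": roll, "fingers": fingers}, ...]. A call has exactly 10 rows; each row is the pose to reach, as a shift and turn from the pose commanded when the call began; what a row does not reach only later rows make up. The controller multiplies each number of a shift by 0.1 m and each number of a turn by 90 degrees. A row lasts 1/12 s, in which the tool goes at most 41.7 mm and 7.16 degrees, less where a joint would pass 70% of its speed; a pose out of reach is approached as far as the arm can. A call with a number of a shift or a turn outside -1 to 1 is refused whole. A call with a gripper value outside its range is refused whole. The fingers move at their own pace and stop on an object; "force" is the grip in N (left out, the last holds). Time passes only in rows, so rows that repeat a pose let the fingers close, or fill a call up. It gives the time, the measured TCP pose, the force and the opening at its end, in the units of the state.
- arm.get_state(): the state, without advancing time (a new reading comes with each control period).
- arm.grab_frame(name): name is "scene" or "top" or "wrist"; returns a dict with "color" (420x560x3 uint8, blue, green, red), "fov_y" (degrees; the focal length in pixels is half the picture's height over the tangent of half this angle, whatever the lens; pixels are square), "cx", "cy" (the principal point, pixels), "xyz" and "attitude" of the camera in the world; the wrist camera has in their place "hand_eye" (4x4, takes a point from camera to tool coordinates, whose origin is the TCP and whose axes are the tool frame's). Camera axes: x right, y up, looking along -z (the intrinsics and any distortion apply to the point x, -y, -z); pixel columns grow to the right and rows downward; lengths in mm; the calibration is good to about 2 mm. The wrist camera is an equidistant fisheye: a pixel r from the principal point sees the ray r / f radians off the axis. A picture is of the moment at which its call begins: read the wrist's pose just before it. There is no depth.
- arm.hand_in(): hands the job in, once; it reports no verdict.
Trained networks look in a picture, given as the dict that the camera call returned (one of the last four; its "shot" number tells which), for a name from the list of things; names that differ only in an ending like _2 or _b are one class to them, and where a whole thing is asked for, a point or a joint stands for the part that bears it (a point fixed in the world has none). Each returns a list of dicts, best first, with "conf" (0 to 1); they miss things now and then, are a little off and sometimes report something else, mostly with a low value. They report only what shows in the picture. A call takes as long as a camera call. They do not tell look-alikes from the thing itself.
- arm.find_in(picture, query): "box" ([left, top, right, bottom] in pixels, round what is visible of it).
- arm.spot_point(picture, query): "point" ([column, row] in pixels: a listed point, or the origin of a listed thing).
The state is a dict: "t": time; "joints": joint angles; "dq": joint speeds; "effort": joint torques, N m; "tcp_pos": TCP position; "tool_rot": TCP orientation; "force": force on the tool from outside, world axes, zero at the start; "torque": the same for the moment, N m; "finger_gap": opening from 0.0 (shut) to 1.0 (fully open).
Only numpy, scipy, OpenCV 4.12 (cv2) and the standard library are available. Lean on these libraries where they do the work, as an engineer would, in place of code of your own. Each camera call takes 0.05 s, during which the arm holds its last target.

### The job

Make the bench finishing spindle ready for deburring: slide the maroon abrasive wheel onto the spindle first, then the brass sleeve, then lock the black bayonet cap on the end. The spindle stops at a different angle each time, so press the cap on lightly and feel for where its pins drop into the slots, push it in against the spring, turn it clockwise as seen facing the spindle's tip up to the stop, and let the spring settle it back into its notch. Work gently, force and drop nothing, and leave everything else on the bench alone.

Things in the scene. Friction and masses are not known exactly. Their poses are not given: they have to be found in the camera images.
- head: Grey spindle head with dark motor, bolted down. Origin: under its foot, on the bench; z up. The steel spindle, 32 mm thick, level, 115 mm above the bench, points along the head's -x (towards the robot) and ends 105 mm in front of the origin. Nothing of the head stands over 37 mm above the spindle's axis. Its bearing stands 80 N of contact force in all: steady pushes up to 20 N are safe.
- spindle_tip (a point): Centre of the spindle's end face (1.5 mm chamfer), axes as the head's; +x runs inward along the spindle. A part's depth is how far its centre lies inward of this point. Locked together: wheel centre 50 mm, sleeve centre 30 mm, cap centre 2.5 mm inward of it, all on the axis.
- slots (a point): On the axis 12.5 mm inward of the tip. Two opposite bayonet slots, 15 mm deep: slide in, turn 40 degrees clockwise seen from the tip (positive about +x), notch 3 mm back towards the tip. Slot mouths: top one at -15 degrees about +x from straight up (leaning to the head's +y) for a spindle at mid-range; the braked spindle stands up to 17 degrees either way of that, unmeasured. Play about 4 degrees.
- flange_face (a point): Where the dark sprung flange (54 mm wide) faces the stack when free, 54.5 mm inward of the tip: 0.9 N/mm spring, 1.8 N preload, travel 10 mm. The wheel goes against it. With the stack on it, the cap meets the sleeve when its centre is 1 mm outward of the tip; pins clear to turn from 5.5 to 7.5 mm inward (8 to 9.5 N), slot bottom at 7.5; locked 2.5 mm inward (5 N).
- rail: White V rail on an aluminium strip, 157 x 56 mm, fixed, along its x axis; origin under its middle, on the bench. Three bays 42 mm apart hold wheel, sleeve and cap in any order, axes along the rail. The V is 40 mm wide and 28 mm high; the dividers are 36 mm wide and 28 mm high.
- wheel: Maroon abrasive wheel with black hub, 68 mm across, 16 mm wide, bore 34 mm (chamfered), stiff, about 90 g. Origin at its centre, bore along its x axis; either face may go first. Starts standing in the rail, centre 55 mm above the bench.
- sleeve: Plain brass sleeve, 48 mm across, 24 mm wide, bore 34 mm (chamfered), 70 g. Origin at its centre, bore along its x axis; either face may go first. Starts lying in the rail, centre 44 mm above the bench.
- cap: Black knurled cap, 52 mm across, 31 mm long, 100 g; origin at its centre, axis x. Open rim faces +x (15.5 mm from the origin), closed face -x (robot's side). Bore 34 mm, 25 mm deep, with two 4 mm pins at +z and -z (white marks over them), 10 mm inside the rim. Off the slots, pins meet the spindle's end when its centre is 7.5 mm outward of the tip. Starts in the rail, centre 46 mm up.
- torch_head_a: Black torch head, 41 mm across, 50 mm high, standing open end up near the carton; origin under it. To be left alone.
- torch_head_b: Another black torch head, 41 x 50 mm, beside the first; origin under it. To be left alone.
- dish: Small pink round dish of screws, 44 mm across, 18 mm high, in front of the spindle head; origin under it. To be left alone.
There are look-alikes about, which are no part of the job. There is more than one size of the sleeve; the job needs the smallest.

How it is judged (in metres and radians):
On the way, in this order (a step that is already met when the one before it is completed fails the run):
1. the wheel is on the spindle, at least 12 mm inward of the tip, with the sleeve not yet on (y of wheel in the frame of spindle_tip between -0.004 and 0.004 m and z of wheel in the frame of spindle_tip between -0.004 and 0.004 m and x of wheel in the frame of spindle_tip above 0.012 m and distance between sleeve and spindle_tip above 0.05 m), for 0.2 s.
2. the sleeve is on the spindle outside the wheel, at least 10 mm inward of the tip, with the cap not yet on (y of wheel in the frame of spindle_tip between -0.004 and 0.004 m and z of wheel in the frame of spindle_tip between -0.004 and 0.004 m and y of sleeve in the frame of spindle_tip between -0.004 and 0.004 m and z of sleeve in the frame of spindle_tip between -0.004 and 0.004 m and x of sleeve in the frame of spindle_tip above 0.01 m and distance between cap and spindle_tip above 0.03 m), for 0.2 s.
At the end, for the whole second after the job is handed in: wheel, sleeve and cap sit on the spindle in that order, within 4 mm of its axis, at their locked depths (50, 30 and 2.5 mm inward of the tip, each within 1.5 mm), so that the cap rests in its notch and holds the spring; everything at rest and let go (y of wheel in the frame of spindle_tip between -0.004 and 0.004 m and z of wheel in the frame of spindle_tip between -0.004 and 0.004 m and x of wheel in the frame of spindle_tip between 0.0485 and 0.0515 m and y of sleeve in the frame of spindle_tip between -0.004 and 0.004 m and z of sleeve in the frame of spindle_tip between -0.004 and 0.004 m and x of sleeve in the frame of spindle_tip between 0.0285 and 0.0315 m and y of cap in the frame of spindle_tip between -0.004 and 0.004 m and z of cap in the frame of spindle_tip between -0.004 and 0.004 m and x of cap in the frame of spindle_tip between 0.001 and 0.004 m and linear speed of each of wheel, sleeve, cap below 0.02 m/s); the robot touches nothing.
It fails at once if the spindle head is pressed with over 80 N of contact force in all (contact force between head and anything else above 80 N).
It fails at once if the wheel, the sleeve or the cap is dropped (its centre under 30 mm above the bench) (height (world z) of any of wheel, sleeve, cap below 0.03 m).
It fails at once if one of the two torch heads or the dish is shifted by over 30 mm (distance of any of torch_head_a, torch_head_b, dish from where it was at the start of the episode above 0.03 m).
It also fails if it takes over 72 s, if anything falls off the work surface, if the arm or the gripper's body presses on something with over 40 N, if the wrist force passes 120 N, or if a joint passes its speed limit or range.

## Working session

There is one attempt and no reset: what is moved stays moved. The work goes in short steps, Python scripts to look and compute and a tool call to move; the robot and the scene stay as the last step left them, time stands still between calls to the robot, and variables do not carry over. Pictures are saved under pics/ and viewed, and the job is handed in when it is done.

Besides the shell and the picture viewer there is one more tool, called after "Call:" by a JSON object that holds its "op" and its "data". arm_command: Moves the arm, as the interface text tells. Shifts and turns lie within -1 to 1; 1 stands for 0.1 m of shift or 90 degrees of turn. Its arguments: {"type":"object","properties":{"steps":{"type":"array","items":{"type":"object","properties":{"delta_pos":{"type":"array","items":{"type":"number","minimum":-1,"maximum":1}},"roll":{"type":"number","minimum":-1,"maximum":1},"fingers":{"type":"number"}}}},"force":{"type":"number"}},"required":["steps"]}

```bash
ls; mkdir -p pics; python3 - <<'E'
from workcell import arm
import cv2
print(arm.get_state())
for n in ["scene","top","wrist"]:
    f=arm.grab_frame(n)
    cv2.imwrite(f"pics/{n}0.png",f["color"])
    print({k:v for k,v in f.items() if k!="color"})
    for q in ["head","spindle_tip","slots","rail","wheel","sleeve","cap","torch_head_a","dish"]:
        print(q,[( [round(x) for x in d["box"]],round(d["conf"],2)) for d in arm.find_in(f,q)][:4],[( [round(x,1) for x in d["point"]],round(d["conf"],2)) for d in arm.spot_point(f,q)][:4])
print(arm.get_state()["t"])
E
```

```text
pics
{'t': 0.0, 'joints': array([-1.31203008e+00,  2.38767058e-01, -1.42586187e-02,  1.31919386e+00,
        1.72402241e-05,  1.57078974e+00]), 'dq': array([-3.73927991e-04, -6.20277100e-05,  3.94328654e-05, -9.20452396e-04,
        9.57993533e-04, -7.56531864e-04]), 'effort': array([-1.09029646e-03, -5.38778973e+01,  3.46436656e+01,  1.83677219e-02,
       -1.39149088e-04, -1.16237405e-05]), 'tcp_pos': array([ 134.2447713 , -507.13671768,  244.683108  ]), 'tool_rot': array([ 7.92431003e-01, -6.09961146e-01, -5.58637287e-04, -4.40886123e-04]), 'force': array([-0.16328308, -0.45684503,  0.12910855]), 'torque': array([-0.00336773, -0.01461218,  0.01089812]), 'finger_gap': 1.0035124778982343}
{'fov_y': 43.332259266601405, 'cx': 281.9212440813483, 'cy': 213.1836267328709, 'xyz': array([-202.9374763 ,  639.69886744, 1026.52161257]), 'attitude': array([-0.1576606 ,  0.38237247,  0.83907987, -0.35338281]), 'shot': 1}
head [([261, 143, 321, 214], 0.69)] [([294.8, 197.9], 0.69)]
spindle_tip [([261, 144, 319, 218], 0.86)] [([317.7, 187.7], 0.89), ([264.4, 267.1], 0.5)]
slots [([260, 143, 318, 
[... 1672 characters left out ...]
[([169.4, 186.9], 0.59), ([146.1, 182.8], 0.4)]
dish [([315, 260, 334, 279], 0.61)] [([225.4, 266.1], 0.74), ([321.8, 266.0], 0.55)]
{'fov_y': 65.70646984690485, 'cx': 279.52387515243356, 'cy': 213.98137644899057, 'hand_eye': array([[ 9.99999857e-01,  9.36428451e-05,  5.25876135e-04,
         2.33692462e-01],
       [ 2.27514563e-04, -9.65412303e-01, -2.60727891e-01,
        -6.49246221e+01],
       [ 4.83271989e-04,  2.60727973e-01, -9.65412187e-01,
        -1.29414544e+02],
       [ 0.00000000e+00,  0.00000000e+00,  0.00000000e+00,
         1.00000000e+00]]), 'shot': 3}
head [] []
spindle_tip [] []
slots [] []
rail [] []
wheel [] []
sleeve [] []
cap [] []
torch_head_a [] []
dish [] []
2.85
```

View pictures.

```bash
python3 - <<'E'
import cv2
a=cv2.imread("pics/top0.png"); cv2.imwrite("pics/top0c.png",cv2.resize(a[90:300,120:440],None,fx=2.5,fy=2.5,interpolation=cv2.INTER_CUBIC))
a=cv2.imread("pics/scene0.png"); cv2.imwrite("pics/scene0c.png",cv2.resize(a[120:320,140:360],None,fx=3,fy=3,interpolation=cv2.INTER_CUBIC)[:600])
E
```

```text
(no output)
```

View pics/top0c.png

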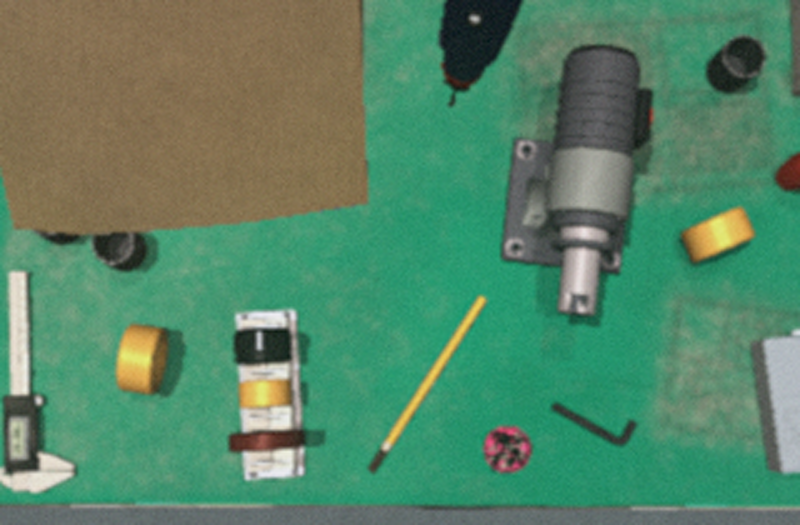

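View pics/scene0c.png

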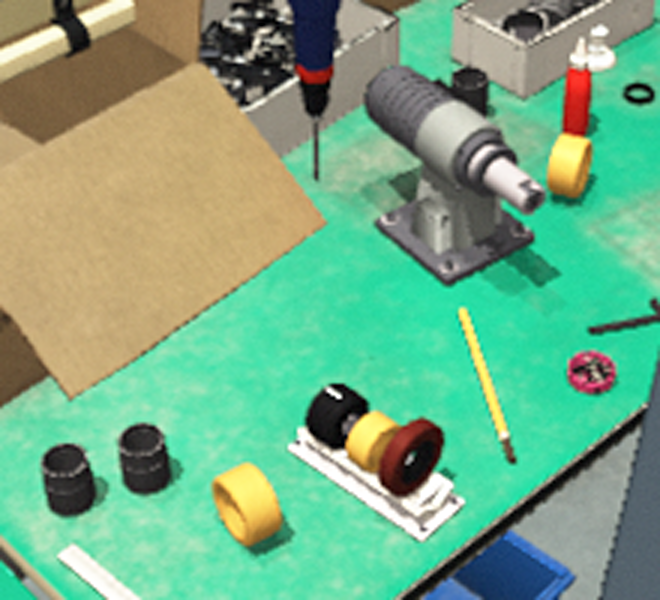

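View pics/top0.png

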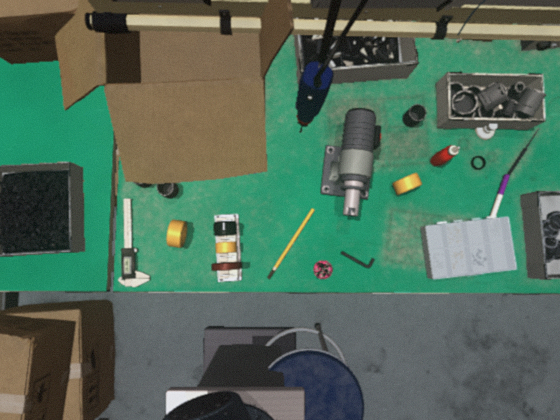

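```bash
cat > h.py <<'E'
import numpy as np, cv2
from scipy.spatial.transform import Rotation as R
CAM={'scene':dict(fov=43.332259,cx=281.92,cy=213.18,p=np.array([-202.937,639.699,1026.52]),q=[-0.1576606,0.38237247,0.83907987,-0.35338281]),
'top':dict(fov=53.659806,cx=283.806,cy=214.307,p=np.array([471.876,-75.935,994.0136]),q=[0.01929786,-0.04276523,-0.70299712,0.70964342])}
def ray(c,px):
    c=CAM[c]; f=210/np.tan(np.radians(c['fov']/2))
    d=np.array([(px[0]-c['cx'])/f,-(px[1]-c['cy'])/f,-1.]); return c['p'],R.from_quat(c['q']).apply(d)
def onz(c,px,z):
    p,d=ray(c,px); return p+d*(z-p[2])/d[2]
def proj(c,P):
    c=CAM[c]; f=210/np.tan(np.radians(c['fov']/2))
    v=R.from_quat(c['q']).inv().apply(np.asarray(P,float)-c['p']); v=np.atleast_2d(v)
    return np.c_[c['cx']+f*v[:,0]/-v[:,2], c['cy']-f*v[:,1]/-v[:,2]]
# wrist
HE=np.array([[9.99999857e-01,9.36428451e-05,5.25876135e-04,2.33692462e-01],[2.27514563e-04,-9.65412303e-01,-2.60727891e-01,-6.49246221e+01],[4.83271989e-04,2.60727973e-01,-9.65412187e-01,-1.29414544e+02],[0,0,0,1]])
WF=210/np.tan(np.radians(65.70646984690485/2)); WC=(279.524,213.981)
def wray(st,px):
    dx,dy=px[0]-WC[0],px[1]-WC[1]; r=np.hypot(dx,dy); t=r/WF
    d=np.array([np.sin(t)*dx/r,-np.sin(t)*dy/r,-np.cos(t)]) if r>0 else np.array([0,0,-1.])
    T=R.from_quat(st['tool_rot'])
    return st['tcp_pos']+T.apply(HE[:3,3]),T.apply(HE[:3,:3]@d)
def wonz(st,px,z):
    p,d=wray(st,px); return p+d*(z-p[2])/d[2]
def wproj(st,P):
    T=R.from_quat(st['tool_rot']); v=T.inv().apply(np.atleast_2d(P)-st['tcp_pos'])
    v=(v-HE[:3,3])@HE[:3,:3]
    t=np.arctan2(np.hypot(v[:,0],v[:,1]),-v[:,2]); a=np.arctan2(-v[:,1],v[:,0])
    return np.c_[WC[0]+WF*t*np.cos(a),WC[1]+WF*t*np.sin(a)]
def yaw(st):
    x=R.from_quat(st['tool_rot']).apply([1,0,0]); return np.degrees(np.arctan2(x[1],x[0]))
E
python3 - <<'E'
from h import *
for n,px,z in [('tip_top',(347,216),115),('slots',(347.9,209.2),115),('head',(342,177.8),0),('rail',(229.5,242.5),0),('wheel',(227.4,266.2),55),('sleeve',(225,249.3),44),('cap',(226.2,226.9),46),('big',(174.7,232.4),30),('dish',(323,269.5),9)]:
    print(n,onz('top',px,z).round(1))
for n,px,z in [('tip',(317.7,187.7),115),('slots',(314.9,187.3),115),('head',(294.8,197.9),0),('rail',(266.3,280.8),0),('wheel',(275.2,271.3),55),('sleeve',(266.5,272.5),44),('cap',(253.7,259.8),46)]:
    print(n,onz('scene',px,z).round(1))
E
```

```text
tip_top [ 547.3 -240.   115. ]
slots [ 561.9 -242.   115. ]
head [ 650.3 -249.7    0. ]
rail [490.8  20.2   0. ]
wheel [436.8  18.5  55. ]
sleeve [474.5  25.8  44. ]
cap [525.3  23.9  46. ]
big [512.4 143.4  30. ]
dish [ 428.9 -202.     9. ]
tip [ 545.7 -241.6  115. ]
slots [ 552.3 -237.4  115. ]
head [ 654.8 -265.6    0. ]
rail [470.8  26.5   0. ]
wheel [442.1  22.2  55. ]
sleeve [461.6  33.6  44. ]
cap [515.   28.3  46. ]
```

Call:
{"op": "arm_command", "data": {"steps": [{"delta_pos": [0.1, 0.09, 0], "roll": 0.06, "fingers": -1}, {"delta_pos": [0.2, 0.18, 0], "roll": 0.12, "fingers": -1}, {"delta_pos": [0.3, 0.27, 0], "roll": 0.18, "fingers": -1}, {"delta_pos": [0.4, 0.36, 0], "roll": 0.24, "fingers": -1}, {"delta_pos": [0.5, 0.45, 0], "roll": 0.3, "fingers": -1}, {"delta_pos": [0.6, 0.54, 0], "roll": 0.36, "fingers": -1}, {"delta_pos": [0.7, 0.63, 0], "roll": 0.42, "fingers": -1}, {"delta_pos": [0.8, 0.72, 0], "roll": 0.48, "fingers": -1}, {"delta_pos": [0.9, 0.81, 0], "roll": 0.54, "fingers": -1}, {"delta_pos": [1, 0.9, 0], "roll": 0.61, "fingers": -1}]}}

```text
t: 3.68
tcp_pos: [234.8, -417.0, 245.3]
tool_rot: [0.985, -0.174, -0.0, 0.0]
force: [-0.2, 0.4, -0.1]
finger_gap: 0.994
```

Call:
{"op": "arm_command", "data": {"steps": [{"delta_pos": [0.1, 0.09, 0], "roll": 0.06, "fingers": -1}, {"delta_pos": [0.2, 0.18, 0], "roll": 0.12, "fingers": -1}, {"delta_pos": [0.3, 0.27, 0], "roll": 0.18, "fingers": -1}, {"delta_pos": [0.4, 0.36, 0], "roll": 0.24, "fingers": -1}, {"delta_pos": [0.5, 0.45, 0], "roll": 0.3, "fingers": -1}, {"delta_pos": [0.6, 0.54, 0], "roll": 0.36, "fingers": -1}, {"delta_pos": [0.7, 0.63, 0], "roll": 0.42, "fingers": -1}, {"delta_pos": [0.8, 0.72, 0], "roll": 0.48, "fingers": -1}, {"delta_pos": [0.9, 0.81, 0], "roll": 0.54, "fingers": -1}, {"delta_pos": [1, 0.9, 0], "roll": 0.61, "fingers": -1}]}}

```text
t: 4.52
tcp_pos: [334.8, -327.0, 245.3]
tool_rot: [0.954, 0.3, -0.0, 0.0]
force: [0.6, -0.7, -0.8]
finger_gap: 0.997
```

Call:
{"op": "arm_command", "data": {"steps": [{"delta_pos": [0.1, 0.09, 0], "roll": 0.06, "fingers": -1}, {"delta_pos": [0.2, 0.18, 0], "roll": 0.12, "fingers": -1}, {"delta_pos": [0.3, 0.27, 0], "roll": 0.18, "fingers": -1}, {"delta_pos": [0.4, 0.36, 0], "roll": 0.24, "fingers": -1}, {"delta_pos": [0.5, 0.45, 0], "roll": 0.3, "fingers": -1}, {"delta_pos": [0.6, 0.54, 0], "roll": 0.36, "fingers": -1}, {"delta_pos": [0.7, 0.63, 0], "roll": 0.42, "fingers": -1}, {"delta_pos": [0.8, 0.72, 0], "roll": 0.48, "fingers": -1}, {"delta_pos": [0.9, 0.81, 0], "roll": 0.54, "fingers": -1}, {"delta_pos": [1, 0.9, 0], "roll": 0.61, "fingers": -1}]}}

```text
t: 5.35
tcp_pos: [434.8, -237.0, 245.3]
tool_rot: [0.708, 0.706, -0.0, 0.0]
force: [0.4, 0.4, 0.4]
finger_gap: 0.999
```

```bash
python3 - <<'E'
from workcell import arm
from h import *
s=arm.get_state(); f=arm.grab_frame("wrist")
print(s['t'],s['tcp_pos'],yaw(s),s['joints'].round(3),s['force'])
cv2.imwrite("pics/w1.png",f["color"])
for q in ["spindle_tip","slots"]:
    for d in arm.spot_point(f,q): print(q,d, wonz(s,d['point'],115))
print(wproj(s,[[546.5,-240.5,115],[650,-250,152]]))
E
```

```text
5.35 [ 434.80824127 -236.9925922   245.32722807] 89.781950276587 [-0.499  0.187 -0.08   1.303 -0.    -0.495] [0.42861914 0.44595967 0.36272114]
spindle_tip {'point': [271.9, 324.5], 'conf': 0.65} [ 548.98154463 -244.63985826  115.        ]
slots {'point': [266.7, 335.1], 'conf': 0.68} [ 561.79966218 -249.88526577  115.        ]
[[276.2258304  322.38863583]
 [267.62940726 420.47696294]]
```

View pics/w1.png

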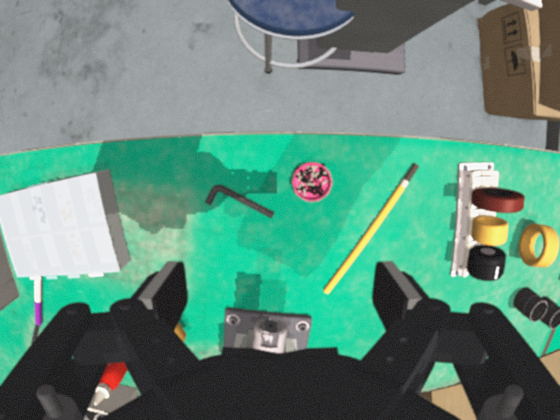

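Call:
{"op": "arm_command", "data": {"steps": [{"delta_pos": [0.2, 0, 0], "roll": 0, "fingers": -1}, {"delta_pos": [0.4, 0, 0], "roll": 0, "fingers": -1}, {"delta_pos": [0.6, 0, 0], "roll": 0, "fingers": -1}, {"delta_pos": [0.8, 0, 0], "roll": 0, "fingers": -1}, {"delta_pos": [1, 0, 0], "roll": 0, "fingers": -1}, {"delta_pos": [1, 0, 0], "roll": 0, "fingers": -1}, {"delta_pos": [1, 0, 0], "roll": 0, "fingers": -1}, {"delta_pos": [1, 0, 0], "roll": 0, "fingers": -1}, {"delta_pos": [1, 0, 0], "roll": 0, "fingers": -1}, {"delta_pos": [1, 0, 0], "roll": 0, "fingers": -1}]}}

```text
t: 6.33
tcp_pos: [533.5, -237.7, 245.6]
tool_rot: [0.71, 0.704, -0.0, 0.0]
force: [-0.3, 0.5, 0.1]
finger_gap: 1.001
```

```bash
python3 - <<'E'
from workcell import arm
from h import *
s=arm.get_state(); f=arm.grab_frame("wrist")
print(s['t'],s['tcp_pos'],yaw(s),s['force'])
cv2.imwrite("pics/w2.png",f["color"])
for q in ["spindle_tip","slots"]:
    for d in arm.spot_point(f,q): print(q,d, wonz(s,d['point'],115))
print(wproj(s,[[546.5,-240.5,115],[650,-250,152]]))
c=f["color"][150:320,190:370]; cv2.imwrite("pics/w2c.png",cv2.resize(c,None,fx=3.5,fy=3.5,interpolation=cv2.INTER_CUBIC))
E
```

```text
6.3333 [ 533.50811163 -237.70615786  245.62034745] 89.45584130041088 [-0.26054355  0.5136464   0.1216617 ]
spindle_tip {'point': [269.7, 223.7], 'conf': 0.69} [ 547.15529813 -245.98434185  115.        ]
slots {'point': [268.4, 239.6], 'conf': 0.98} [ 561.24675751 -247.35114315  115.        ]
[[276.25248287 222.89152507]
 [266.42875787 350.27279804]]
```

View pics/w2c.png

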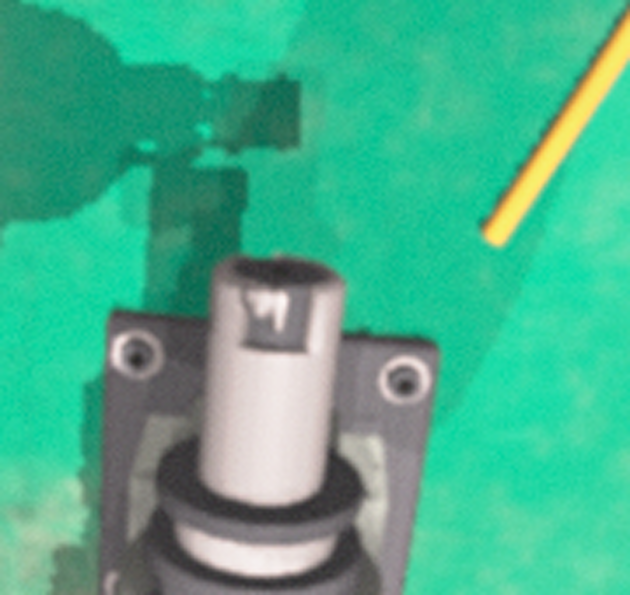

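```bash
python3 - <<'E'
from h import *
s=dict(tcp_pos=np.array([533.508,-237.706,245.620]),tool_rot=None)
a=np.radians(89.456); s['tool_rot']=R.from_matrix(np.array([[np.cos(a),np.sin(a),0],[np.sin(a),-np.cos(a),0],[0,0,-1]])).as_quat()
im=cv2.imread("pics/w2.png")
from scipy.optimize import least_squares
# silhouette: left/right edge pixels full-res
E=lambda x,y:(x/3.5+190,y/3.5+150)
# edge detection: along rows, gradients green->grey using saturation
hsv=cv2.cvtColor(im,cv2.COLOR_BGR2HSV); S=hsv[:,:,1].astype(float)
pts=[]
for r in range(232,276):
    row=S[r,235:305]; m=row<75
    c=np.where(m[:])[0]
    # contiguous from centre
    c0=268-235; l=c0
    while l>0 and row[l]<85: l-=1
    rr=c0
    while rr<69 and row[rr]<85: rr+=1
    pts.append((r,l+235,rr+235))
print([p for p in pts][::6])
P=np.array(pts,float)
def sil(p):
    y0,psi=p; out=[]
    d=np.array([np.cos(psi),np.sin(psi),0]); n=np.array([-np.sin(psi),np.cos(psi),0])
    cam=s['tcp_pos']+R.from_quat(s['tool_rot']).apply(HE[:3,3])
    for r,l,rr in pts:
        for px,sg in ((l+.5,-1),(rr-.5,1)):
            o,v=wray(s,(px,r)); v/=np.linalg.norm(v)
            c=np.cross(v,d); dist=np.dot(np.array([547,y0,115])-o,c)/np.linalg.norm(c)
            out.append(abs(dist)-16)
    return out
r=least_squares(sil,[-245,-.1],loss='soft_l1'); print(r.x,np.degrees(r.x[1]),np.std(r.fun),np.mean(np.array(r.fun)[::2]),np.mean(np.array(r.fun)[1::2]))
y0,psi=r.x
d=np.array([np.cos(psi),np.sin(psi),0]); n=np.array([-np.sin(psi),np.cos(psi),0])
g=1
W=[];
for dep in np.arange(-6,34,.1):
    th=np.radians(np.arange(-60,60,.3))
    pt=np.array([547,y0,115])+d*dep-16*np.sin(th)[:,None]*n+16*np.cos(th)[:,None]*np.array([0,0,1])
    W.append(wproj(s,pt))
W=np.array(W).astype(np.float32)
u=cv2.remap(im,W[...,0],W[...,1],cv2.INTER_CUBIC)
u=u[:,::-1]  # left = +angle? now right = -angle => +y right
u=cv2.resize(u,(800,600))
for k in range(-60,61,10): cv2.line(u,(int((60-k)/120*800),0),(int((60-k)/120*800),12),(0,0,255),2)
cv2.imwrite("pics/unw2.png",u)
E
```

```text
[(232, 249, 289), (238, 249, 288), (244, 235, 288), (250, 235, 304), (256, 235, 304), (262, 235, 304), (268, 235, 304), (274, 235, 304)]
[-188.52920603   -1.05337663] -60.35403498435442 7.859789174670392 1.955877139996975 -3.58997045615026
```

View pics/unw2.png

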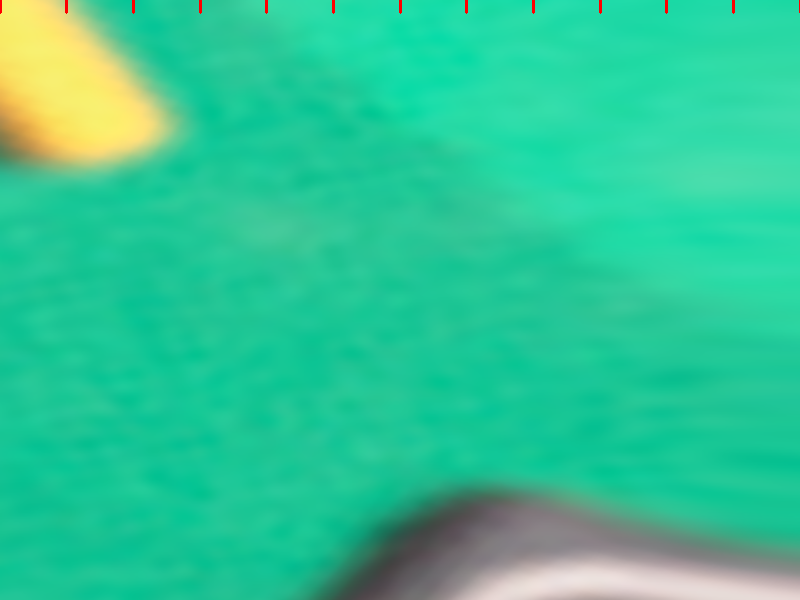

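```bash
cat > unw.py <<'E'
from h import *
from scipy.optimize import least_squares
def mk(pos,yawdeg):
    a=np.radians(yawdeg); return dict(tcp_pos=np.array(pos),tool_rot=R.from_matrix(np.array([[np.cos(a),np.sin(a),0],[np.sin(a),-np.cos(a),0],[0,0,-1]])).as_quat())
def fit(s,left,right,x0=547,z=115,rad=16):
    def sil(p):
        y0,psi=p; out=[]; d=np.array([np.cos(psi),np.sin(psi),0])
        for px in left+right:
            o,v=wray(s,px); v/=np.linalg.norm(v)
            c=np.cross(v,d); out.append(abs(np.dot(np.array([x0,y0,z])-o,c)/np.linalg.norm(c))-rad)
        return out
    r=least_squares(sil,[-245,-.1]); return r.x,r.fun
def unwrap(s,im,y0,psi,name,x0=547,z=115):
    d=np.array([np.cos(psi),np.sin(psi),0]); n=np.array([-np.sin(psi),np.cos(psi),0]); W=[]
    for dep in np.arange(-6,34,.1):
        th=np.radians(np.arange(60,-60,-.3))
        W.append(wproj(s,np.array([x0,y0,z])+d*dep-16*np.sin(th)[:,None]*n+16*np.cos(th)[:,None]*np.array([0,0,1])))
    W=np.array(W).astype(np.float32)
    u=cv2.resize(cv2.remap(im,W[...,0],W[...,1],cv2.INTER_CUBIC),(800,600))
    for k in range(-60,61,10): cv2.line(u,(int((60-k)/120*800),0),(int((60-k)/120*800),12 if k else 30),(0,0,255),2)
    for k in range(0,40,5): cv2.line(u,(0,int(k*15)),(12,int(k*15)),(0,0,255),2)
    cv2.imwrite(name,u)
E
python3 - <<'E'
from unw import *
s=mk([533.508,-237.706,245.620],89.456)
E=lambda x,y:(x/3.5+190-.36,y/3.5+150-.36)
(y0,psi),res=fit(s,[E(217,290),E(203,470)],[E(345,290),E(329,470)])
print(y0,np.degrees(psi),res)
im=cv2.imread("pics/w2.png")
unwrap(s,im,y0,psi,"pics/unw3.png")
# tip top edge depth: crop row 258-262 top of end face rim
for r in (256,262,268): print(wonz(s,E(281,r),131))
E
```

```text
-245.17069250623368 -5.61996721527646 [-0.67630095  0.05692811 -0.64161047  0.02239375]
[ 541.56108387 -245.20367618  131.        ]
[ 542.96528997 -245.2289293   131.        ]
[ 544.37402021 -245.25440363  131.        ]
```

View pics/unw3.png

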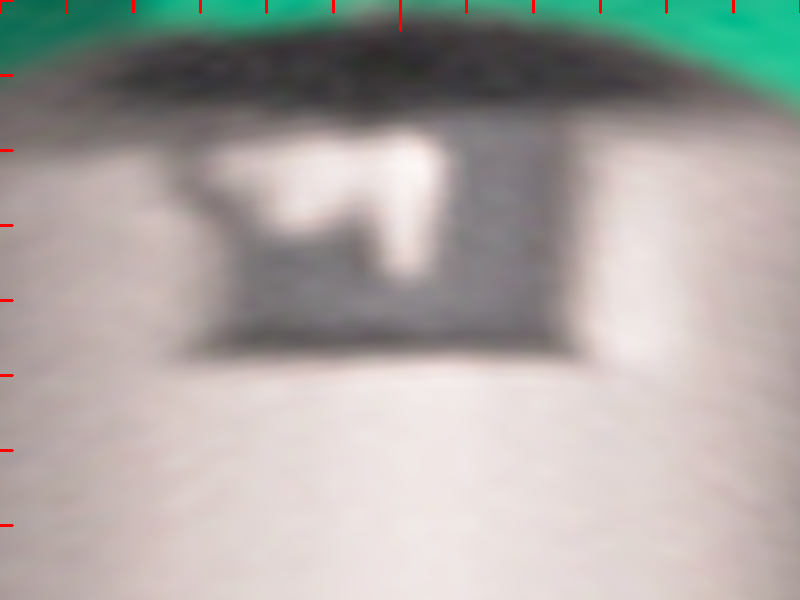

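Call:
{"op": "arm_command", "data": {"steps": [{"delta_pos": [-0.03, 0.1, -0.01], "roll": 0, "fingers": -1}, {"delta_pos": [-0.06, 0.2, -0.02], "roll": 0, "fingers": -1}, {"delta_pos": [-0.09, 0.3, -0.03], "roll": 0, "fingers": -1}, {"delta_pos": [-0.12, 0.4, -0.04], "roll": 0, "fingers": -1}, {"delta_pos": [-0.15, 0.5, -0.05], "roll": 0.0, "fingers": -1}, {"delta_pos": [-0.18, 0.6, -0.06], "roll": 0.0, "fingers": -1}, {"delta_pos": [-0.21, 0.7, -0.07], "roll": 0.0, "fingers": -1}, {"delta_pos": [-0.24, 0.8, -0.08], "roll": 0.0, "fingers": -1}, {"delta_pos": [-0.27, 0.9, -0.09], "roll": 0.01, "fingers": -1}, {"delta_pos": [-0.3, 1.0, -0.1], "roll": 0.01, "fingers": -1}]}}

```text
t: 7.32
tcp_pos: [504.0, -136.4, 235.2]
tool_rot: [0.704, 0.71, 0.0, 0.0]
force: [0.4, -0.2, -0.2]
finger_gap: 0.998
```

Call:
{"op": "arm_command", "data": {"steps": [{"delta_pos": [-0.03, 0.1, -0.01], "roll": 0, "fingers": -1}, {"delta_pos": [-0.06, 0.2, -0.02], "roll": 0, "fingers": -1}, {"delta_pos": [-0.09, 0.3, -0.03], "roll": 0, "fingers": -1}, {"delta_pos": [-0.12, 0.4, -0.04], "roll": 0, "fingers": -1}, {"delta_pos": [-0.15, 0.5, -0.05], "roll": 0.0, "fingers": -1}, {"delta_pos": [-0.18, 0.6, -0.06], "roll": 0.0, "fingers": -1}, {"delta_pos": [-0.21, 0.7, -0.07], "roll": 0.0, "fingers": -1}, {"delta_pos": [-0.24, 0.8, -0.08], "roll": 0.01, "fingers": -1}, {"delta_pos": [-0.27, 0.9, -0.09], "roll": 0.01, "fingers": -1}, {"delta_pos": [-0.3, 1.0, -0.1], "roll": 0.01, "fingers": -1}]}}

```text
t: 8.15
tcp_pos: [474.0, -36.5, 225.2]
tool_rot: [0.699, 0.715, -0.0, 0.0]
force: [-0.0, 0.3, -0.0]
finger_gap: 1.003
```

Call:
{"op": "arm_command", "data": {"steps": [{"delta_pos": [-0.05, 0.1, -0.02], "roll": 0, "fingers": -1}, {"delta_pos": [-0.1, 0.2, -0.05], "roll": 0, "fingers": -1}, {"delta_pos": [-0.15, 0.3, -0.08], "roll": 0.01, "fingers": -1}, {"delta_pos": [-0.2, 0.4, -0.1], "roll": 0.01, "fingers": -1}, {"delta_pos": [-0.24, 0.5, -0.12], "roll": 0.02, "fingers": -1}, {"delta_pos": [-0.24, 0.57, -0.15], "roll": 0.02, "fingers": -1}, {"delta_pos": [-0.24, 0.57, -0.15], "roll": 0.02, "fingers": -1}, {"delta_pos": [-0.24, 0.57, -0.15], "roll": 0.02, "fingers": -1}, {"delta_pos": [-0.24, 0.57, -0.15], "roll": 0.02, "fingers": -1}, {"delta_pos": [-0.24, 0.57, -0.15], "roll": 0.02, "fingers": -1}]}}

```text
t: 8.98
tcp_pos: [450.6, 19.2, 210.3]
tool_rot: [0.688, 0.726, -0.0, 0.0]
force: [-1.0, -0.2, 0.3]
finger_gap: 1.001
```

```bash
python3 - <<'E'
from workcell import arm
from h import *
s=arm.get_state(); f=arm.grab_frame("wrist")
print(s['t'],s['tcp_pos'],yaw(s),s['force'])
cv2.imwrite("pics/w4.png",f["color"])
for q,z in [("wheel",55),("sleeve",44),("cap",46),("rail",0)]:
    for d in arm.spot_point(f,q): print(q,d, wonz(s,d['point'],z).round(1))
c=f["color"][80:330,170:400]; cv2.imwrite("pics/w4c.png",cv2.resize(c,None,fx=2.4,fy=2.4,interpolation=cv2.INTER_CUBIC))
E
```

```text
8.9833 [450.62396724  19.22096456 210.32992275] 93.0997020782144 [-0.97396236 -0.21985441  0.27460322]
wheel {'point': [283.9, 187.7], 'conf': 0.7} [438.2  22.5  55. ]
sleeve {'point': [386.0, 259.5], 'conf': 0.86} [507.9 131.6  44. ]
sleeve {'point': [1.8, 300.5], 'conf': 0.64} [ 618.1 -377.7   44. ]
sleeve {'point': [282.2, 228.6], 'conf': 0.57} [479.9  23.4  44. ]
cap {'point': [282.4, 265.3], 'conf': 0.97} [517.2  25.7  46. ]
cap {'point': [283.9, 229.4], 'conf': 0.5} [479.9  25.   46. ]
rail {'point': [282.6, 218.0], 'conf': 0.72} [481.8  24.2   0. ]
```

View pics/w4c.png

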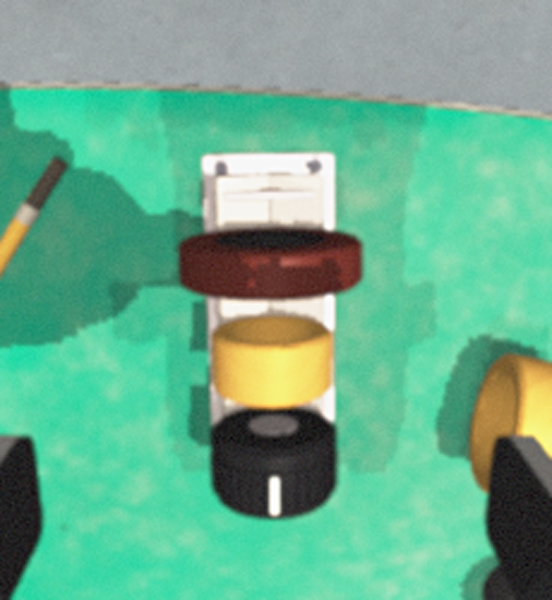

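```bash
python3 - <<'E'
from unw import *
s=mk([450.624,19.221,210.33],93.0997)
E=lambda x,y:(x/2.4+170-.3,y/2.4+80-.3)
for n,p,z in [('L0',(203,158),2),('L1',(211,420),2),('R0',(334,156),2),('R1',(336,408),2)]: print(n,wonz(s,E(*p),z).round(1))
# wheel: silhouettes
for n,p,z in [('wl',(181,262),55),('wr',(361,262),55),('wtopback',(270,297),89),('sl',(212,345),44),('sr',(332,345),44),('sback',(272,408),68),('sfrontTop',(272,320),68),('cl',(212,440),46),('cr',(336,440),46),('cback',(274,517),72)]: print(n,wonz(s,E(*p),z).round(1))
E
```

```text
L0 [405.   -9.3   2. ]
L1 [525.4  -1.3   2. ]
R0 [401.1  47.    2. ]
R1 [516.3  56.6   2. ]
wl [441. -12.  55.]
wr [437.4  55.   55. ]
wtopback [444.7  21.1  89. ]
sl [4.76e+02 2.00e-01 4.40e+01]
sr [473.4  47.7  44. ]
sback [492.   24.7  68. ]
sfrontTop [458.1  22.7  68. ]
cl [516.1   1.6  46. ]
cr [513.4  52.5  46. ]
cback [536.3  28.   72. ]
```

Call:
{"op": "arm_command", "data": {"steps": [{"delta_pos": [-0.13, 0.022, -0.1], "roll": 0.01, "fingers": -1}, {"delta_pos": [-0.13, 0.022, -0.2], "roll": 0.01, "fingers": -1}, {"delta_pos": [-0.13, 0.022, -0.3], "roll": 0.01, "fingers": -1}, {"delta_pos": [-0.13, 0.022, -0.4], "roll": 0.01, "fingers": -1}, {"delta_pos": [-0.13, 0.022, -0.5], "roll": 0.01, "fingers": -1}, {"delta_pos": [-0.13, 0.022, -0.6], "roll": 0.01, "fingers": -1}, {"delta_pos": [-0.13, 0.022, -0.7], "roll": 0.01, "fingers": -1}, {"delta_pos": [-0.13, 0.022, -0.8], "roll": 0.01, "fingers": -1}, {"delta_pos": [-0.13, 0.022, -0.9], "roll": 0.01, "fingers": -1}, {"delta_pos": [-0.13, 0.022, -1.0], "roll": 0.01, "fingers": -1}]}}

```text
t: 10.07
tcp_pos: [437.4, 21.6, 109.9]
tool_rot: [0.682, 0.731, 0.0, 0.0]
force: [-0.2, -0.3, -0.2]
finger_gap: 1.002
```

Call:
{"op": "arm_command", "data": {"steps": [{"delta_pos": [0, 0, -0.12], "roll": 0, "fingers": -1}, {"delta_pos": [0, 0, -0.24], "roll": 0, "fingers": -1}, {"delta_pos": [0, 0, -0.36], "roll": 0, "fingers": -1}, {"delta_pos": [0, 0, -0.48], "roll": 0, "fingers": -1}, {"delta_pos": [0, 0, -0.6], "roll": 0, "fingers": -1}, {"delta_pos": [0, 0, -0.6], "roll": 0, "fingers": -1}, {"delta_pos": [0, 0, -0.6], "roll": 0, "fingers": 1}, {"delta_pos": [0, 0, -0.6], "roll": 0, "fingers": 1}, {"delta_pos": [0, 0, -0.6], "roll": 0, "fingers": 1}, {"delta_pos": [0, 0, -0.6], "roll": 0, "fingers": 1}], "force": 30}}

```text
t: 10.9
tcp_pos: [438.0, 21.2, 51.1]
tool_rot: [0.682, 0.731, 0.0, 0.001]
force: [-0.8, -6.0, 4.3]
finger_gap: 0.788
```

```bash
python3 - <<'E'
from workcell import arm
from h import *
s=arm.get_state(); f=arm.grab_frame("wrist")
print(s['t'],s['tcp_pos'],yaw(s),s['force'],s['torque'],s['finger_gap'])
cv2.imwrite("pics/w5.png",f["color"])
E
```

```text
10.9 [438.02116123  21.22598793  51.13982776] 94.003638008289 [-0.81632677 -6.00613848  4.33406595] [-0.96374155  0.11436977  0.04278784] 0.7882522965761048
```

View pics/w5.png

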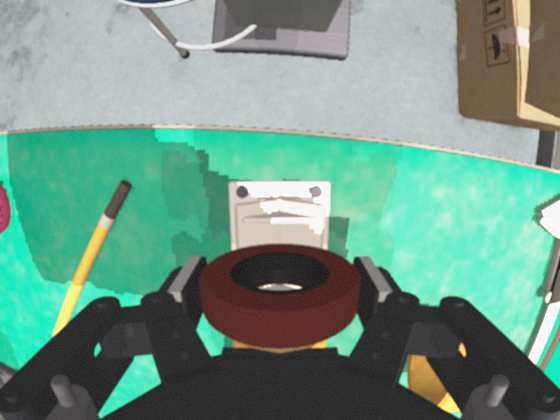

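Call:
{"op": "arm_command", "data": {"steps": [{"delta_pos": [0, 0, 0.08], "roll": 0, "fingers": 1}, {"delta_pos": [0, 0, 0.2], "roll": 0, "fingers": 1}, {"delta_pos": [0, 0, 0.35], "roll": 0, "fingers": 1}, {"delta_pos": [0, 0, 0.5], "roll": 0, "fingers": 1}, {"delta_pos": [0.02, -0.06, 0.608], "roll": 0, "fingers": 1}, {"delta_pos": [0.04, -0.16, 0.608], "roll": 0, "fingers": 1}, {"delta_pos": [0.06, -0.28, 0.608], "roll": 0, "fingers": 1}, {"delta_pos": [0.08, -0.4, 0.608], "roll": 0, "fingers": 1}, {"delta_pos": [0.1, -0.52, 0.608], "roll": 0, "fingers": 1}, {"delta_pos": [0.127, -0.647, 0.608], "roll": 0, "fingers": 1}]}}

```text
t: 11.78
tcp_pos: [449.8, -43.7, 110.7]
tool_rot: [0.682, 0.732, 0.0, -0.0]
force: [0.0, 0.0, -0.6]
finger_gap: 0.785
```

Call:
{"op": "arm_command", "data": {"steps": [{"delta_pos": [0.035, -0.1, 0], "roll": -0.005, "fingers": 1}, {"delta_pos": [0.07, -0.2, 0], "roll": -0.01, "fingers": 1}, {"delta_pos": [0.1, -0.3, 0], "roll": -0.015, "fingers": 1}, {"delta_pos": [0.14, -0.4, 0], "roll": -0.02, "fingers": 1}, {"delta_pos": [0.17, -0.5, 0], "roll": -0.025, "fingers": 1}, {"delta_pos": [0.2, -0.6, 0], "roll": -0.03, "fingers": 1}, {"delta_pos": [0.24, -0.7, 0], "roll": -0.035, "fingers": 1}, {"delta_pos": [0.28, -0.8, 0], "roll": -0.04, "fingers": 1}, {"delta_pos": [0.32, -0.9, 0], "roll": -0.045, "fingers": 1}, {"delta_pos": [0.35, -1.0, 0], "roll": -0.05, "fingers": 1}]}}

```text
t: 12.62
tcp_pos: [485.6, -144.0, 111.1]
tool_rot: [0.71, 0.704, 0.0, 0.0]
force: [0.3, -0.7, -1.5]
finger_gap: 0.789
```

Call:
{"op": "arm_command", "data": {"steps": [{"delta_pos": [0.035, -0.12, 0], "roll": -0.005, "fingers": 1}, {"delta_pos": [0.07, -0.24, 0], "roll": -0.01, "fingers": 1}, {"delta_pos": [0.1, -0.36, 0], "roll": -0.02, "fingers": 1}, {"delta_pos": [0.14, -0.48, 0], "roll": -0.03, "fingers": 1}, {"delta_pos": [0.17, -0.6, 0], "roll": -0.04, "fingers": 1}, {"delta_pos": [0.2, -0.72, 0], "roll": -0.05, "fingers": 1}, {"delta_pos": [0.25, -0.84, 0], "roll": -0.057, "fingers": 1}, {"delta_pos": [0.3, -0.94, 0], "roll": -0.057, "fingers": 1}, {"delta_pos": [0.35, -1.0, 0], "roll": -0.057, "fingers": 1}, {"delta_pos": [0.35, -1.0, 0], "roll": -0.057, "fingers": 1}]}}

```text
t: 13.45
tcp_pos: [521.2, -244.4, 110.9]
tool_rot: [0.741, 0.671, 0.0, 0.0]
force: [-0.0, -0.1, -0.5]
finger_gap: 0.783
```

```bash
python3 - <<'E'
from workcell import arm
from h import *
s=arm.get_state(); f=arm.grab_frame("wrist")
print(s['t'],s['tcp_pos'],yaw(s),s['force'],s['torque'],s['finger_gap'])
cv2.imwrite("pics/w6.png",f["color"])
c=f["color"][200:370,170:390]; cv2.imwrite("pics/w6c.png",cv2.resize(c,None,fx=3.4,fy=3.4,interpolation=cv2.INTER_CUBIC))
f=arm.grab_frame("scene")
c=f["color"][120:260,230:380]; cv2.imwrite("pics/s6c.png",cv2.resize(c,None,fx=4,fy=4,interpolation=cv2.INTER_CUBIC))
E
```

```text
13.45 [ 521.19646886 -244.36526388  110.94199966] 84.3582297099038 [-0.02488641 -0.08738139 -0.52820283] [-0.0256705  -0.03692922  0.04998034] 0.7831663764460045
```

View pics/w6c.png

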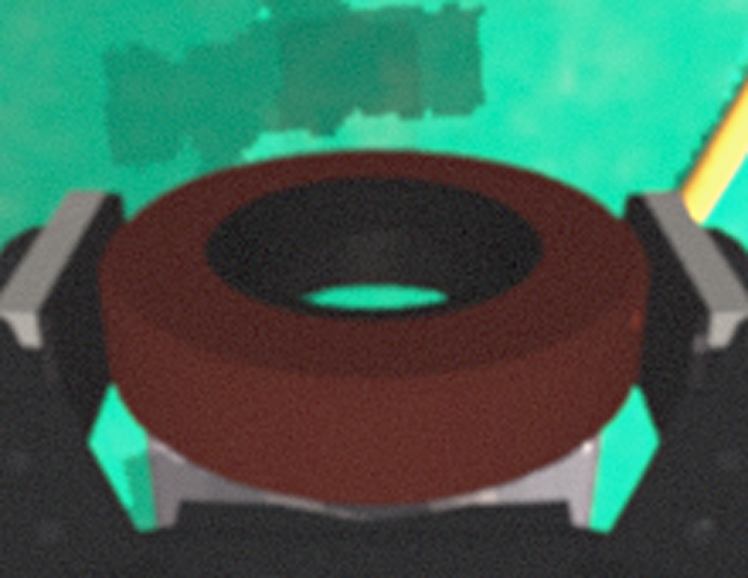

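View pics/s6c.png

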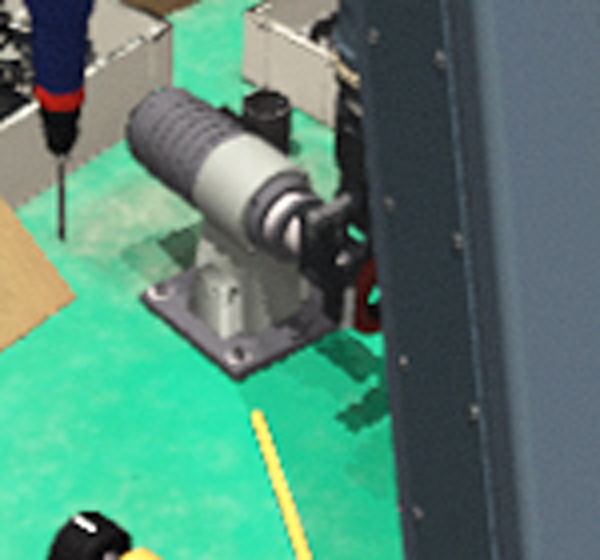

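Call:
{"op": "arm_command", "data": {"steps": [{"delta_pos": [0.02, 0.006, 0], "roll": 0, "fingers": 1}, {"delta_pos": [0.06, 0.006, 0], "roll": 0, "fingers": 1}, {"delta_pos": [0.1, 0.002, 0], "roll": 0, "fingers": 1}, {"delta_pos": [0.13, -0.001, 0], "roll": 0, "fingers": 1}, {"delta_pos": [0.16, -0.004, 0], "roll": 0, "fingers": 1}, {"delta_pos": [0.19, -0.007, 0], "roll": 0, "fingers": 1}, {"delta_pos": [0.22, -0.01, 0], "roll": 0, "fingers": 1}, {"delta_pos": [0.25, -0.013, 0], "roll": 0, "fingers": 1}, {"delta_pos": [0.25, -0.013, 0], "roll": 0, "fingers": 1}, {"delta_pos": [0.25, -0.013, 0], "roll": 0, "fingers": 1}]}}

```text
t: 14.38
tcp_pos: [545.3, -244.6, 110.9]
tool_rot: [0.741, 0.672, -0.0, 0.0]
force: [0.9, -2.0, -2.9]
finger_gap: 0.785
```

```bash
python3 - <<'E'
from workcell import arm
from h import *
s=arm.get_state(); f=arm.grab_frame("wrist")
print(s['t'],s['tcp_pos'],yaw(s),s['force'],s['torque'],s['finger_gap'])
cv2.imwrite("pics/w7.png",f["color"])
c=f["color"][200:370,170:390]; cv2.imwrite("pics/w7c.png",cv2.resize(c,None,fx=3.4,fy=3.4,interpolation=cv2.INTER_CUBIC))
E
```

```text
14.3833 [ 545.34361328 -244.62402052  110.93617655] 84.39192844453368 [ 0.91769281 -2.01986572 -2.9179365 ] [-0.5197853  -0.16920782  0.04610908] 0.7847123999840021
```

View pics/w7c.png

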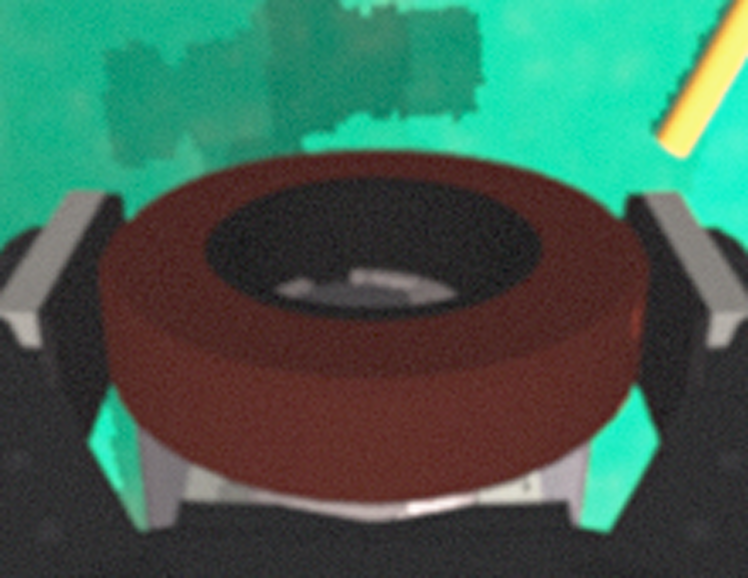

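Call:
{"op": "arm_command", "data": {"steps": [{"delta_pos": [0.02, -0.007, -0.005], "roll": 0, "fingers": 1}, {"delta_pos": [0.06, -0.011, -0.005], "roll": 0, "fingers": 1}, {"delta_pos": [0.12, -0.017, -0.005], "roll": 0, "fingers": 1}, {"delta_pos": [0.18, -0.023, -0.005], "roll": 0, "fingers": 1}, {"delta_pos": [0.24, -0.029, -0.005], "roll": 0, "fingers": 1}, {"delta_pos": [0.3, -0.035, -0.005], "roll": 0, "fingers": 1}, {"delta_pos": [0.36, -0.041, -0.005], "roll": 0, "fingers": 1}, {"delta_pos": [0.42, -0.046, -0.005], "roll": 0, "fingers": 1}, {"delta_pos": [0.458, -0.05, -0.005], "roll": 0, "fingers": 1}, {"delta_pos": [0.458, -0.05, -0.005], "roll": 0, "fingers": 1}]}}

```text
t: 15.27
tcp_pos: [592.1, -249.9, 110.5]
tool_rot: [0.741, 0.672, -0.0, 0.001]
force: [-1.3, -5.0, -1.1]
finger_gap: 0.786
```

```bash
python3 - <<'E'
from workcell import arm
from h import *
s=arm.get_state(); f=arm.grab_frame("wrist")
print(s['t'],s['tcp_pos'],yaw(s),s['force'],s['torque'],s['finger_gap'])
cv2.imwrite("pics/w8.png",f["color"])
c=f["color"][150:370,170:390]; cv2.imwrite("pics/w8c.png",cv2.resize(c,None,fx=2.7,fy=2.7,interpolation=cv2.INTER_CUBIC))
E
```

```text
15.2667 [ 592.07945948 -249.94355934  110.51975464] 84.3890103478006 [-1.28822025 -4.96998776 -1.05216692] [-1.01155289  0.00465466  0.00753668] 0.7864346323097917
```

View pics/w8c.png

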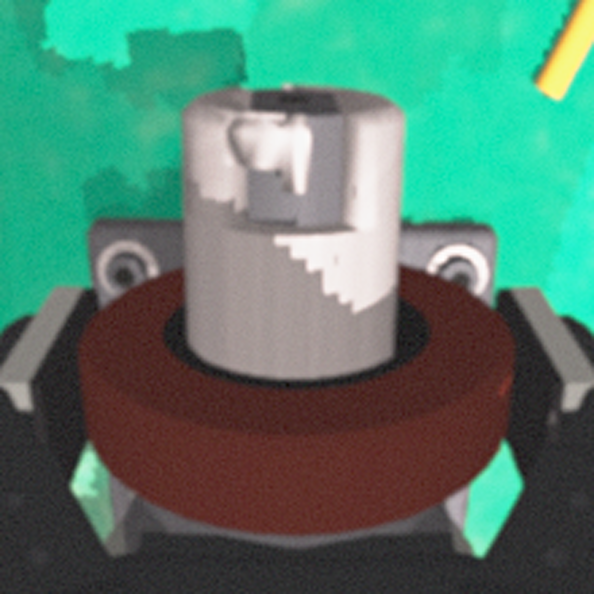

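Call:
{"op": "arm_command", "data": {"steps": [{"delta_pos": [0, -0.004, 0], "roll": 0, "fingers": -1}, {"delta_pos": [0, -0.004, 0], "roll": 0, "fingers": -1}, {"delta_pos": [0, -0.004, 0], "roll": 0, "fingers": -1}, {"delta_pos": [-0.05, 0.002, 0], "roll": 0, "fingers": -1}, {"delta_pos": [-0.2, 0.016, 0], "roll": 0, "fingers": -1}, {"delta_pos": [-0.35, 0.03, 0], "roll": 0, "fingers": -1}, {"delta_pos": [-0.5, 0.045, 0], "roll": 0, "fingers": -1}, {"delta_pos": [-0.65, 0.06, 0], "roll": 0, "fingers": -1}, {"delta_pos": [-0.8, 0.12, 0], "roll": 0, "fingers": -1}, {"delta_pos": [-0.95, 0.24, 0], "roll": 0, "fingers": -1}]}}

```text
t: 16.15
tcp_pos: [494.9, -225.6, 110.7]
tool_rot: [0.741, 0.671, 0.0, 0.0]
force: [0.6, 0.2, 0.2]
finger_gap: 1.002
```

```bash
python3 - <<'E'
from workcell import arm
from unw import *
s=arm.get_state(); f=arm.grab_frame("top")
print(s['t'],s['tcp_pos'],yaw(s),s['force'])
c=f["color"][90:290,200:430]; cv2.imwrite("pics/t9.png",cv2.resize(c,None,fx=3,fy=3,interpolation=cv2.INTER_CUBIC))
# slot from w8
s=mk([592.08,-249.94,110.52],84.389)
E=lambda x,y:(x/2.7+170-.3,y/2.7+150-.3)
(y0,psi),res=fit(s,[E(183,130),E(187,330)],[E(405,130),E(396,330)])
print(y0,np.degrees(psi),res)
unwrap(s,cv2.imread("pics/w8.png"),y0,psi,"pics/unw8.png")
E
```

```text
16.15 [ 494.94952782 -225.56982758  110.69027713] 84.34994175212609 [0.56531982 0.20999533 0.16581594]
-245.61223115236078 -6.393958925019566 [0.10869155 0.30145008 0.10282352 0.30726376]
```

View pics/t9.png

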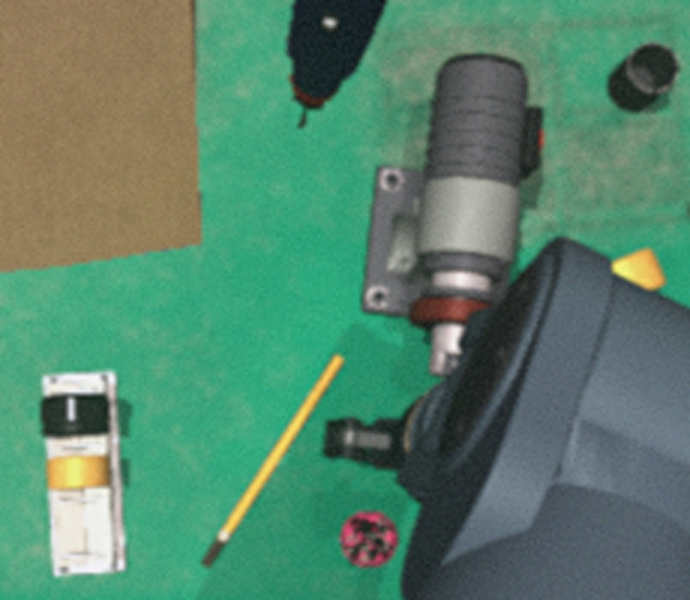

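View pics/unw8.png

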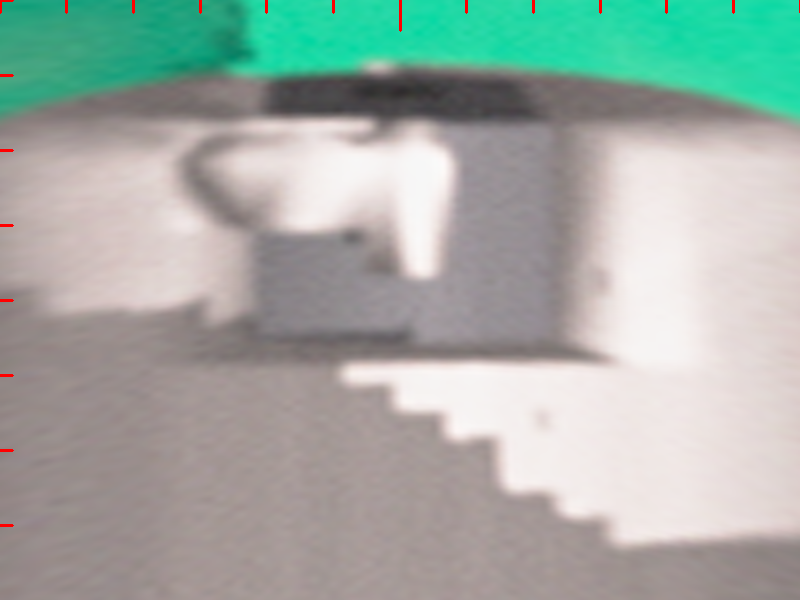

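Call:
{"op": "arm_command", "data": {"steps": [{"delta_pos": [-0.01, 0.1, 0], "roll": 0.005, "fingers": -1}, {"delta_pos": [-0.02, 0.2, 0], "roll": 0.01, "fingers": -1}, {"delta_pos": [-0.03, 0.3, 0], "roll": 0.015, "fingers": -1}, {"delta_pos": [-0.04, 0.4, 0], "roll": 0.02, "fingers": -1}, {"delta_pos": [-0.05, 0.5, 0], "roll": 0.025, "fingers": -1}, {"delta_pos": [-0.06, 0.6, 0], "roll": 0.03, "fingers": -1}, {"delta_pos": [-0.06, 0.7, 0], "roll": 0.035, "fingers": -1}, {"delta_pos": [-0.06, 0.8, 0], "roll": 0.04, "fingers": -1}, {"delta_pos": [-0.06, 0.9, 0], "roll": 0.045, "fingers": -1}, {"delta_pos": [-0.06, 1.0, 0], "roll": 0.05, "fingers": -1}]}}

```text
t: 17.03
tcp_pos: [489.9, -124.2, 110.5]
tool_rot: [0.714, 0.701, -0.0, 0.0]
force: [0.3, 0.5, -0.4]
finger_gap: 0.997
```

Call:
{"op": "arm_command", "data": {"steps": [{"delta_pos": [-0.01, 0.1, 0], "roll": 0.005, "fingers": -1}, {"delta_pos": [-0.02, 0.2, 0], "roll": 0.01, "fingers": -1}, {"delta_pos": [-0.03, 0.3, 0], "roll": 0.015, "fingers": -1}, {"delta_pos": [-0.04, 0.4, 0], "roll": 0.02, "fingers": -1}, {"delta_pos": [-0.05, 0.5, 0], "roll": 0.025, "fingers": -1}, {"delta_pos": [-0.06, 0.6, 0], "roll": 0.03, "fingers": -1}, {"delta_pos": [-0.06, 0.7, -0.02], "roll": 0.035, "fingers": -1}, {"delta_pos": [-0.06, 0.8, -0.05], "roll": 0.04, "fingers": -1}, {"delta_pos": [-0.06, 0.9, -0.07], "roll": 0.05, "fingers": -1}, {"delta_pos": [-0.06, 1.0, -0.1], "roll": 0.057, "fingers": -1}]}}

```text
t: 17.87
tcp_pos: [483.9, -24.3, 100.3]
tool_rot: [0.681, 0.732, -0.0, 0.0]
force: [-0.0, 0.4, 1.0]
finger_gap: 1.0
```

Call:
{"op": "arm_command", "data": {"steps": [{"delta_pos": [-0.01, 0.12, -0.02], "roll": 0, "fingers": -1}, {"delta_pos": [-0.03, 0.25, -0.05], "roll": 0, "fingers": -1}, {"delta_pos": [-0.05, 0.38, -0.08], "roll": 0, "fingers": -1}, {"delta_pos": [-0.05, 0.47, -0.12], "roll": 0, "fingers": -1}, {"delta_pos": [-0.05, 0.494, -0.22], "roll": 0, "fingers": -1}, {"delta_pos": [-0.05, 0.494, -0.34], "roll": 0, "fingers": -1}, {"delta_pos": [-0.05, 0.494, -0.46], "roll": 0, "fingers": -1}, {"delta_pos": [-0.05, 0.494, -0.56], "roll": 0, "fingers": -1}, {"delta_pos": [-0.05, 0.494, -0.606], "roll": 0, "fingers": -1}, {"delta_pos": [-0.05, 0.494, -0.606], "roll": 0, "fingers": -1}]}}

```text
t: 18.7
tcp_pos: [478.1, 24.4, 38.9]
tool_rot: [0.682, 0.732, -0.001, -0.001]
force: [0.2, -0.6, -0.1]
finger_gap: 1.001
```

```bash
python3 - <<'E'
from workcell import arm
from unw import *
s=arm.get_state(); f=arm.grab_frame("wrist")
print(s['t'],s['tcp_pos'],yaw(s),s['force'])
c=f["color"][130:380,150:410]; cv2.imwrite("pics/w10.png",cv2.resize(c,None,fx=2.4,fy=2.4,interpolation=cv2.INTER_CUBIC))
E
```

```text
18.7 [478.12707104  24.38552395  38.91624729] 94.03709859727644 [ 0.23920889 -0.55297966 -0.10680855]
```

View pics/w10.png

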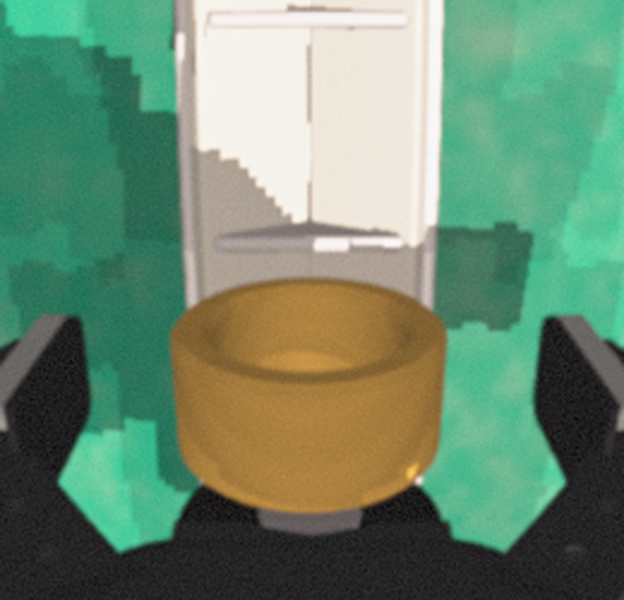

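Call:
{"op": "arm_command", "data": {"steps": [{"delta_pos": [0, -0.004, 0], "roll": 0, "fingers": 1}, {"delta_pos": [0, -0.004, 0], "roll": 0, "fingers": 1}, {"delta_pos": [0, -0.004, 0], "roll": 0, "fingers": 1}, {"delta_pos": [0, -0.004, 0], "roll": 0, "fingers": 1}, {"delta_pos": [0, -0.004, 0], "roll": 0, "fingers": 1}, {"delta_pos": [0, -0.004, 0], "roll": 0, "fingers": 1}, {"delta_pos": [0, -0.004, 0], "roll": 0, "fingers": 1}, {"delta_pos": [0, -0.004, 0], "roll": 0, "fingers": 1}, {"delta_pos": [0, -0.004, 0], "roll": 0, "fingers": 1}, {"delta_pos": [0, -0.004, 0], "roll": 0, "fingers": 1}], "force": 30}}

```text
t: 19.58
tcp_pos: [479.3, 23.9, 40.7]
tool_rot: [0.682, 0.732, 0.001, 0.0]
force: [-1.0, 1.3, 6.8]
finger_gap: 0.556
```

```bash
python3 - <<'E'
from workcell import arm
from unw import *
s=arm.get_state()
print(s['t'],s['tcp_pos'],yaw(s),s['force'],s['torque'],s['finger_gap']*85)
E
```

```text
19.5833 [479.25661441  23.94553251  40.65017224] 94.0336144876692 [-1.03078715  1.34571408  6.78626327] [0.30841425 0.2283207  0.0344871 ] 47.225041296682924
```

Call:
{"op": "arm_command", "data": {"steps": [{"delta_pos": [0, 0, 0.06], "roll": 0, "fingers": 1}, {"delta_pos": [0, 0, 0.2], "roll": 0, "fingers": 1}, {"delta_pos": [0, 0, 0.4], "roll": 0, "fingers": 1}, {"delta_pos": [0, 0, 0.6], "roll": 0, "fingers": 1}, {"delta_pos": [0, -0.05, 0.713], "roll": 0, "fingers": 1}, {"delta_pos": [0, -0.17, 0.713], "roll": 0, "fingers": 1}, {"delta_pos": [0, -0.3, 0.713], "roll": 0, "fingers": 1}, {"delta_pos": [0, -0.43, 0.713], "roll": 0, "fingers": 1}, {"delta_pos": [0, -0.56, 0.713], "roll": 0, "fingers": 1}, {"delta_pos": [0, -0.68, 0.713], "roll": 0, "fingers": 1}]}}

```text
t: 20.42
tcp_pos: [478.8, -45.1, 111.7]
tool_rot: [0.682, 0.731, -0.0, 0.0]
force: [-0.6, -0.4, -0.7]
finger_gap: 0.56
```

Call:
{"op": "arm_command", "data": {"steps": [{"delta_pos": [0.02, -0.1, 0], "roll": -0.005, "fingers": 1}, {"delta_pos": [0.04, -0.2, 0], "roll": -0.01, "fingers": 1}, {"delta_pos": [0.06, -0.3, 0], "roll": -0.015, "fingers": 1}, {"delta_pos": [0.08, -0.4, 0], "roll": -0.02, "fingers": 1}, {"delta_pos": [0.11, -0.5, 0], "roll": -0.025, "fingers": 1}, {"delta_pos": [0.14, -0.6, 0], "roll": -0.03, "fingers": 1}, {"delta_pos": [0.16, -0.7, 0], "roll": -0.035, "fingers": 1}, {"delta_pos": [0.18, -0.8, 0], "roll": -0.04, "fingers": 1}, {"delta_pos": [0.2, -0.9, 0], "roll": -0.045, "fingers": 1}, {"delta_pos": [0.23, -1.0, 0], "roll": -0.055, "fingers": 1}]}}

```text
t: 21.25
tcp_pos: [501.8, -145.3, 111.2]
tool_rot: [0.713, 0.701, -0.0, -0.0]
force: [-0.6, 0.3, -1.0]
finger_gap: 0.554
```

Call:
{"op": "arm_command", "data": {"steps": [{"delta_pos": [0.02, -0.12, 0], "roll": -0.005, "fingers": 1}, {"delta_pos": [0.04, -0.24, 0], "roll": -0.01, "fingers": 1}, {"delta_pos": [0.06, -0.36, 0], "roll": -0.02, "fingers": 1}, {"delta_pos": [0.08, -0.48, 0], "roll": -0.03, "fingers": 1}, {"delta_pos": [0.11, -0.6, 0], "roll": -0.04, "fingers": 1}, {"delta_pos": [0.14, -0.72, 0], "roll": -0.05, "fingers": 1}, {"delta_pos": [0.18, -0.84, 0], "roll": -0.0575, "fingers": 1}, {"delta_pos": [0.22, -0.94, 0], "roll": -0.0575, "fingers": 1}, {"delta_pos": [0.229, -0.984, 0], "roll": -0.0575, "fingers": 1}, {"delta_pos": [0.229, -0.984, 0], "roll": -0.0575, "fingers": 1}]}}

```text
t: 22.08
tcp_pos: [525.1, -243.8, 111.0]
tool_rot: [0.744, 0.668, -0.0, 0.0]
force: [0.7, -1.0, -0.0]
finger_gap: 0.556
```

Call:
{"op": "arm_command", "data": {"steps": [{"delta_pos": [0.02, -0.002, 0], "roll": 0, "fingers": 1}, {"delta_pos": [0.04, -0.004, 0], "roll": 0, "fingers": 1}, {"delta_pos": [0.06, -0.006, 0], "roll": 0, "fingers": 1}, {"delta_pos": [0.08, -0.009, 0], "roll": 0, "fingers": 1}, {"delta_pos": [0.1, -0.011, 0], "roll": 0, "fingers": 1}, {"delta_pos": [0.12, -0.013, 0], "roll": 0, "fingers": 1}, {"delta_pos": [0.14, -0.015, 0], "roll": 0, "fingers": 1}, {"delta_pos": [0.16, -0.017, 0], "roll": 0, "fingers": 1}, {"delta_pos": [0.16, -0.017, 0], "roll": 0, "fingers": 1}, {"delta_pos": [0.16, -0.017, 0], "roll": 0, "fingers": 1}]}}

```text
t: 22.92
tcp_pos: [541.0, -244.5, 111.3]
tool_rot: [0.744, 0.669, -0.0, 0.0]
force: [-0.2, -0.2, -0.4]
finger_gap: 0.554
```

```bash
python3 - <<'E'
from workcell import arm
from unw import *
s=arm.get_state(); f=arm.grab_frame("wrist")
print(s['t'],s['tcp_pos'],yaw(s),s['force'],s['torque'],s['finger_gap'])
c=f["color"][180:370,170:390]; cv2.imwrite("pics/w11.png",cv2.resize(c,None,fx=3,fy=3,interpolation=cv2.INTER_CUBIC))
E
```

```text
22.9167 [ 540.95692655 -244.45663714  111.29041491] 83.90486183915212 [-0.17486306 -0.16146722 -0.40215484] [-0.10595069 -0.09086147  0.06335572] 0.55355565865852
```

View pics/w11.png

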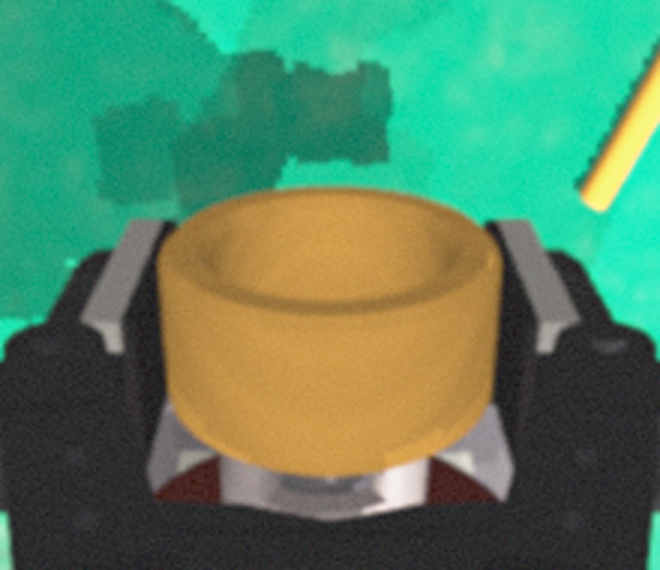

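Call:
{"op": "arm_command", "data": {"steps": [{"delta_pos": [0.03, -0.003, 0], "roll": 0, "fingers": 1}, {"delta_pos": [0.06, -0.006, 0], "roll": 0, "fingers": 1}, {"delta_pos": [0.1, -0.01, 0], "roll": 0, "fingers": 1}, {"delta_pos": [0.14, -0.015, 0], "roll": 0, "fingers": 1}, {"delta_pos": [0.18, -0.019, 0], "roll": 0, "fingers": 1}, {"delta_pos": [0.22, -0.024, 0], "roll": 0, "fingers": 1}, {"delta_pos": [0.26, -0.028, 0], "roll": 0, "fingers": 1}, {"delta_pos": [0.3, -0.032, 0], "roll": 0, "fingers": 1}, {"delta_pos": [0.33, -0.036, 0], "roll": 0, "fingers": 1}, {"delta_pos": [0.33, -0.036, 0], "roll": 0, "fingers": 1}]}}

```text
t: 23.8
tcp_pos: [574.4, -248.2, 111.3]
tool_rot: [0.744, 0.669, -0.0, 0.0]
force: [-0.9, -4.7, 0.5]
finger_gap: 0.558
```

```bash
python3 - <<'E'
from workcell import arm
from unw import *
s=arm.get_state(); f=arm.grab_frame("wrist")
print(s['t'],s['tcp_pos'],yaw(s),s['force'],s['torque'],s['finger_gap'])
cv2.imwrite("pics/w12f.png",f["color"])
c=f["color"][150:370,170:390]; cv2.imwrite("pics/w12.png",cv2.resize(c,None,fx=2.7,fy=2.7,interpolation=cv2.INTER_CUBIC))
E
```

```text
23.8 [ 574.4302999  -248.23880814  111.28195425] 83.904662214004 [-0.88183585 -4.71651209  0.45836996] [-0.61305923  0.0289487   0.04636502] 0.5576808678675543
```

View pics/w12.png

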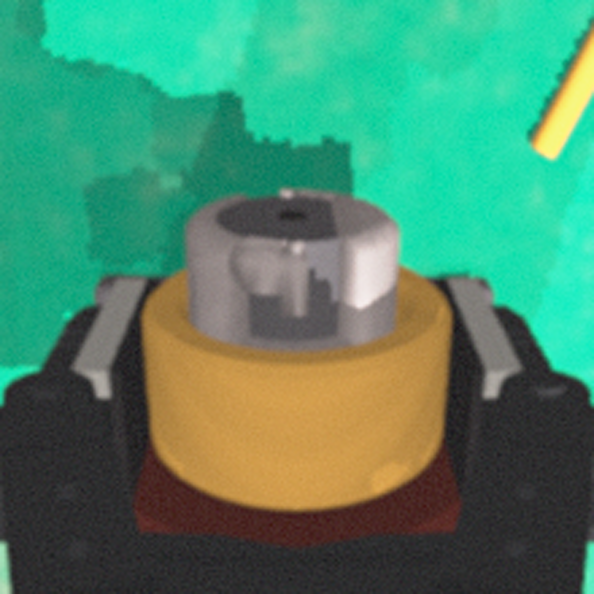

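Call:
{"op": "arm_command", "data": {"steps": [{"delta_pos": [0, -0.006, 0], "roll": 0, "fingers": -1}, {"delta_pos": [0, -0.006, 0], "roll": 0, "fingers": -1}, {"delta_pos": [0, -0.006, 0], "roll": 0, "fingers": -1}, {"delta_pos": [-0.03, -0.003, 0], "roll": 0, "fingers": -1}, {"delta_pos": [-0.13, 0.008, 0], "roll": 0, "fingers": -1}, {"delta_pos": [-0.25, 0.022, 0], "roll": 0, "fingers": -1}, {"delta_pos": [-0.38, 0.036, 0], "roll": 0, "fingers": -1}, {"delta_pos": [-0.5, 0.08, 0], "roll": 0, "fingers": -1}, {"delta_pos": [-0.528, 0.2, 0], "roll": 0, "fingers": -1}, {"delta_pos": [-0.528, 0.35, 0], "roll": 0, "fingers": -1}]}}

```text
t: 24.68
tcp_pos: [520.1, -212.6, 111.4]
tool_rot: [0.744, 0.668, 0.0, -0.0]
force: [0.6, 0.6, 0.1]
finger_gap: 1.001
```

Call:
{"op": "arm_command", "data": {"steps": [{"delta_pos": [0, 0.1, 0], "roll": 0.005, "fingers": -1}, {"delta_pos": [0, 0.2, 0], "roll": 0.01, "fingers": -1}, {"delta_pos": [0, 0.3, 0], "roll": 0.015, "fingers": -1}, {"delta_pos": [0, 0.4, 0], "roll": 0.02, "fingers": -1}, {"delta_pos": [0, 0.5, 0], "roll": 0.025, "fingers": -1}, {"delta_pos": [0, 0.6, 0], "roll": 0.03, "fingers": -1}, {"delta_pos": [0, 0.7, 0], "roll": 0.035, "fingers": -1}, {"delta_pos": [0, 0.8, 0], "roll": 0.04, "fingers": -1}, {"delta_pos": [0, 0.9, 0], "roll": 0.045, "fingers": -1}, {"delta_pos": [0, 1.0, 0], "roll": 0.055, "fingers": -1}]}}

```text
t: 25.52
tcp_pos: [520.9, -112.0, 111.3]
tool_rot: [0.714, 0.7, -0.0, 0.0]
force: [-0.3, -0.8, 0.2]
finger_gap: 0.999
```

Call:
{"op": "arm_command", "data": {"steps": [{"delta_pos": [0, 0.1, 0], "roll": 0.005, "fingers": -1}, {"delta_pos": [0, 0.2, 0], "roll": 0.01, "fingers": -1}, {"delta_pos": [0, 0.3, 0], "roll": 0.015, "fingers": -1}, {"delta_pos": [0, 0.4, 0], "roll": 0.02, "fingers": -1}, {"delta_pos": [0, 0.5, 0], "roll": 0.025, "fingers": -1}, {"delta_pos": [0, 0.6, 0], "roll": 0.03, "fingers": -1}, {"delta_pos": [0, 0.7, 0], "roll": 0.035, "fingers": -1}, {"delta_pos": [0, 0.8, 0], "roll": 0.04, "fingers": -1}, {"delta_pos": [0, 0.9, 0], "roll": 0.05, "fingers": -1}, {"delta_pos": [0, 1.0, 0], "roll": 0.0575, "fingers": -1}]}}

```text
t: 26.35
tcp_pos: [520.9, -12.0, 111.3]
tool_rot: [0.681, 0.732, -0.0, 0.0]
force: [0.4, 0.0, -0.2]
finger_gap: 1.003
```

Call:
{"op": "arm_command", "data": {"steps": [{"delta_pos": [0, 0.12, 0], "roll": 0, "fingers": -1}, {"delta_pos": [0, 0.24, -0.03], "roll": 0, "fingers": -1}, {"delta_pos": [0, 0.34, -0.08], "roll": 0, "fingers": -1}, {"delta_pos": [0, 0.399, -0.15], "roll": 0, "fingers": -1}, {"delta_pos": [0, 0.399, -0.26], "roll": 0, "fingers": -1}, {"delta_pos": [0, 0.399, -0.38], "roll": 0, "fingers": -1}, {"delta_pos": [0, 0.399, -0.5], "roll": 0, "fingers": -1}, {"delta_pos": [0, 0.399, -0.62], "roll": 0, "fingers": -1}, {"delta_pos": [0, 0.399, -0.693], "roll": 0, "fingers": -1}, {"delta_pos": [0, 0.399, -0.693], "roll": 0, "fingers": -1}]}}

```text
t: 27.18
tcp_pos: [519.7, 27.0, 40.1]
tool_rot: [0.682, 0.732, -0.001, -0.001]
force: [-0.5, -0.1, -0.3]
finger_gap: 1.0
```

```bash
python3 - <<'E'
from workcell import arm
from unw import *
s=arm.get_state(); f=arm.grab_frame("wrist")
print(s['t'],s['tcp_pos'],yaw(s),s['force'])
cv2.imwrite("pics/w13f.png",f["color"])
c=f["color"][130:380,150:410]; cv2.imwrite("pics/w13.png",cv2.resize(c,None,fx=2.4,fy=2.4,interpolation=cv2.INTER_CUBIC))
f=arm.grab_frame("top")
c=f["color"][90:290,200:430]; cv2.imwrite("pics/t13.png",cv2.resize(c,None,fx=3,fy=3,interpolation=cv2.INTER_CUBIC))
E
```

```text
27.1833 [519.65807579  27.04764713  40.05381607] 94.03110176531193 [-0.49723057 -0.12765284 -0.25384707]
```

View pics/w13.png

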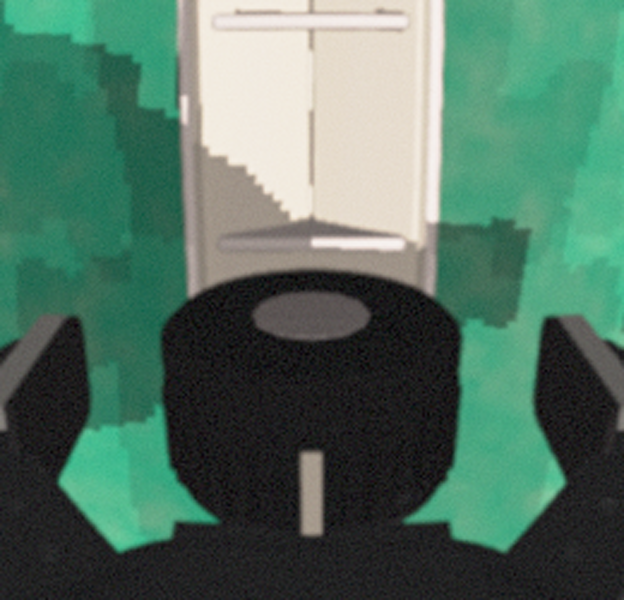

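View pics/t13.png

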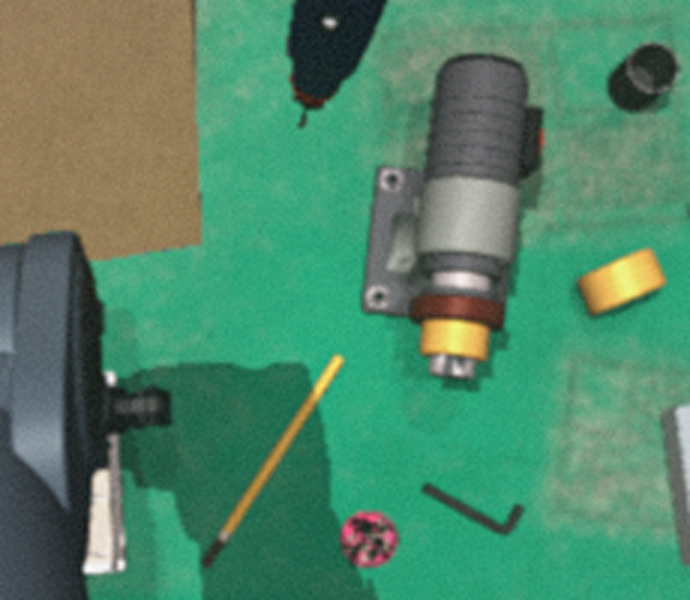

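```bash
python3 - <<'E'
from unw import *
s=mk([519.658,27.048,40.054],94.031)
E=lambda x,y:(x/2.4+150-.3,y/2.4+130-.3)
for p,z in [((311,271),69.5),((311,271),72),((311,452),72),((163,335),46),((460,335),46)]: print(wonz(s,E(*p),z).round(1))
s=mk([574.43,-248.239,111.28],83.905)
E=lambda x,y:(x/2.7+170-.3,y/2.7+150-.3)
for p,z in [((293,200),131),((293,192),131),((293,348),131)]: print('tip',wonz(s,E(*p),z).round(1))
E
```

```text
[491.5  25.2  69.5]
[490.6  25.1  72. ]
[519.1  27.1  72. ]
[514.1   0.6  46. ]
[510.4  52.7  46. ]
tip [ 542.9 -245.2  131. ]
tip [ 541.8 -245.   131. ]
tip [ 564.2 -247.5  131. ]
```

```bash
python3 - <<'E'
from unw import *
s=mk([519.658,27.048,40.054],94.031)
E=lambda x,y:(x/2.4+150-.3,y/2.4+130-.3)
for p,z in [((311,315),46),((311,271),22),((311,452),72),((311,535),72)]: print(wonz(s,E(*p),z).round(1))
# sleeve earlier check w10: sleeve face near circle top row 380? bottom row 280
s=mk([478.127,24.386,38.916],94.037)
for p,z in [((309,280),20),((309,381),68)]: print('sleeve',wonz(s,E(*p),z).round(1))
s=mk([574.43,-248.239,111.28],83.905)
E=lambda x,y:(x/2.7+170-.3,y/2.7+150-.3)
for p,z in [((290,215),115),((293,240),131)]: print('tip',wonz(s,E(*p),z).round(1))
for p,z in [((297,362),139),((295,345),131)]: print('sleeve face',wonz(s,E(*p),z).round(1))
E
```

```text
[508.2  26.3  46. ]
[508.9  26.3  22. ]
[519.1  27.1  72. ]
[535.1  28.2  72. ]
sleeve [469.7  23.4  20. ]
sleeve [467.1  23.4  68. ]
tip [ 550.  -246.4  115. ]
tip [ 548.4 -245.8  131. ]
sleeve face [ 562.3 -246.7  139. ]
sleeve face [ 563.8 -247.1  131. ]
```

Call:
{"op": "arm_command", "data": {"steps": [{"delta_pos": [0.05, 0.003, 0], "roll": 0, "fingers": -1}, {"delta_pos": [0.05, 0.003, 0], "roll": 0, "fingers": -0.2}, {"delta_pos": [0.05, 0.003, 0], "roll": 0, "fingers": 0.5}, {"delta_pos": [0.05, 0.003, 0], "roll": 0, "fingers": 1}, {"delta_pos": [0.05, 0.003, 0], "roll": 0, "fingers": 1}, {"delta_pos": [0.05, 0.003, 0], "roll": 0, "fingers": 1}, {"delta_pos": [0.05, 0.003, 0], "roll": 0, "fingers": 1}, {"delta_pos": [0.05, 0.003, 0], "roll": 0, "fingers": 1}, {"delta_pos": [0.05, 0.003, 0], "roll": 0, "fingers": 1}, {"delta_pos": [0.05, 0.003, 0], "roll": 0, "fingers": 1}], "force": 30}}

```text
t: 28.12
tcp_pos: [526.3, 27.4, 42.5]
tool_rot: [0.682, 0.732, 0.0, 0.0]
force: [-0.7, 2.2, 6.8]
finger_gap: 0.608
```

```bash
python3 - <<'E'
from workcell import arm
from unw import *
s=arm.get_state()
print(s['t'],s['tcp_pos'],yaw(s),s['force'],s['torque'],s['finger_gap']*85)
E
```

```text
28.1167 [526.33342162  27.41385926  42.515551  ] 94.03434332817129 [-0.74388289  2.18392696  6.79797711] [0.42248639 0.0998148  0.01369571] 51.68245131051673
```

Call:
{"op": "arm_command", "data": {"steps": [{"delta_pos": [0, 0, 0.06], "roll": 0, "fingers": 1}, {"delta_pos": [0, 0, 0.2], "roll": 0, "fingers": 1}, {"delta_pos": [0, 0, 0.4], "roll": 0, "fingers": 1}, {"delta_pos": [0, -0.02, 0.6], "roll": 0, "fingers": 1}, {"delta_pos": [0, -0.1, 0.693], "roll": 0, "fingers": 1}, {"delta_pos": [0, -0.22, 0.693], "roll": 0, "fingers": 1}, {"delta_pos": [0, -0.34, 0.693], "roll": 0, "fingers": 1}, {"delta_pos": [0, -0.47, 0.693], "roll": 0, "fingers": 1}, {"delta_pos": [0, -0.6, 0.693], "roll": 0, "fingers": 1}, {"delta_pos": [0, -0.72, 0.693], "roll": 0, "fingers": 1}]}}

```text
t: 28.95
tcp_pos: [525.2, -46.6, 110.3]
tool_rot: [0.682, 0.731, -0.001, -0.001]
force: [0.7, -0.6, -1.0]
finger_gap: 0.604
```

Call:
{"op": "arm_command", "data": {"steps": [{"delta_pos": [0, -0.1, 0], "roll": -0.005, "fingers": 1}, {"delta_pos": [0, -0.2, 0], "roll": -0.01, "fingers": 1}, {"delta_pos": [0, -0.3, 0], "roll": -0.015, "fingers": 1}, {"delta_pos": [0, -0.4, 0], "roll": -0.02, "fingers": 1}, {"delta_pos": [0, -0.5, 0], "roll": -0.025, "fingers": 1}, {"delta_pos": [0, -0.6, 0], "roll": -0.03, "fingers": 1}, {"delta_pos": [0, -0.7, 0], "roll": -0.035, "fingers": 1}, {"delta_pos": [0, -0.8, 0], "roll": -0.04, "fingers": 1}, {"delta_pos": [0, -0.9, 0], "roll": -0.045, "fingers": 1}, {"delta_pos": [0, -1.0, 0], "roll": -0.055, "fingers": 1}]}}

```text
t: 29.78
tcp_pos: [525.9, -145.7, 111.3]
tool_rot: [0.713, 0.701, -0.0, 0.0]
force: [0.1, -0.2, -0.7]
finger_gap: 0.6
```

Call:
{"op": "arm_command", "data": {"steps": [{"delta_pos": [0, -0.12, 0], "roll": -0.01, "fingers": 1}, {"delta_pos": [0, -0.24, 0], "roll": -0.02, "fingers": 1}, {"delta_pos": [0, -0.36, 0], "roll": -0.03, "fingers": 1}, {"delta_pos": [0, -0.48, 0], "roll": -0.04, "fingers": 1}, {"delta_pos": [0, -0.6, 0], "roll": -0.05, "fingers": 1}, {"delta_pos": [0, -0.72, 0], "roll": -0.0575, "fingers": 1}, {"delta_pos": [0.01, -0.84, 0], "roll": -0.0575, "fingers": 1}, {"delta_pos": [0.02, -0.94, 0], "roll": -0.0575, "fingers": 1}, {"delta_pos": [0.031, -0.992, 0], "roll": -0.0575, "fingers": 1}, {"delta_pos": [0.031, -0.992, 0], "roll": -0.0575, "fingers": 1}]}}

```text
t: 30.62
tcp_pos: [529.3, -245.2, 111.2]
tool_rot: [0.744, 0.668, -0.0, 0.0]
force: [-0.2, 0.5, -0.5]
finger_gap: 0.605
```

```bash
python3 - <<'E'
from workcell import arm
from unw import *
s=arm.get_state(); f=arm.grab_frame("wrist")
print(s['t'],s['tcp_pos'],yaw(s),s['force'],s['torque'],s['finger_gap'])
cv2.imwrite("pics/w14f.png",f["color"])
c=f["color"][180:370,170:390]; cv2.imwrite("pics/w14.png",cv2.resize(c,None,fx=3,fy=3,interpolation=cv2.INTER_CUBIC))
E
```

```text
30.6167 [ 529.3265111  -245.24907761  111.19357656] 83.84554530211695 [-0.24643979  0.51623267 -0.49918179] [ 0.02248263 -0.03787181  0.03783999] 0.6050760095111672
```

View pics/w14.png

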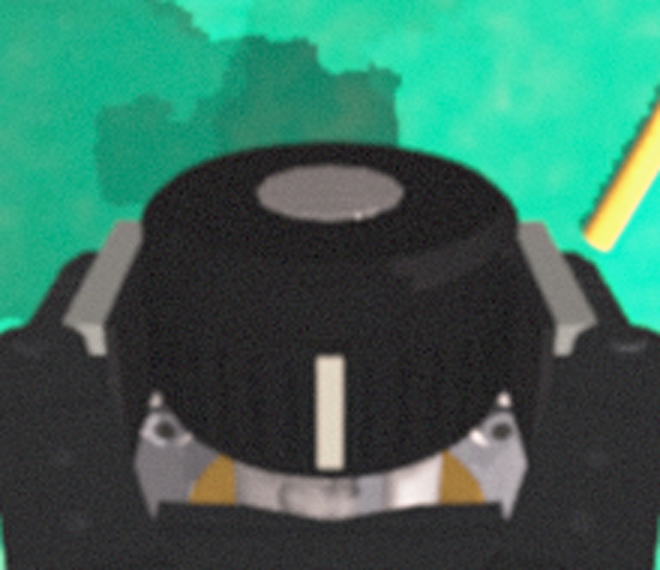

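Call:
{"op": "arm_command", "data": {"steps": [{"delta_pos": [0, 0.0, 0], "roll": 0, "fingers": 1}, {"delta_pos": [0.03, -0.002, 0], "roll": 0, "fingers": 1}, {"delta_pos": [0.05, -0.005, 0], "roll": 0, "fingers": 1}, {"delta_pos": [0.07, -0.007, 0], "roll": 0, "fingers": 1}, {"delta_pos": [0.09, -0.009, 0], "roll": 0, "fingers": 1}, {"delta_pos": [0.11, -0.011, 0], "roll": 0, "fingers": 1}, {"delta_pos": [0.13, -0.014, 0], "roll": 0, "fingers": 1}, {"delta_pos": [0.14, -0.015, 0], "roll": 0, "fingers": 1}, {"delta_pos": [0.14, -0.015, 0], "roll": 0, "fingers": 1}, {"delta_pos": [0.14, -0.015, 0], "roll": 0, "fingers": 1}]}}

```text
t: 31.5
tcp_pos: [543.0, -245.5, 111.2]
tool_rot: [0.744, 0.668, -0.0, -0.0]
force: [-0.3, -0.1, -0.9]
finger_gap: 0.598
```

Call:
{"op": "arm_command", "data": {"steps": [{"delta_pos": [0.005, 0, 0], "roll": 0, "fingers": 1}, {"delta_pos": [0.01, -0.001, 0], "roll": 0, "fingers": 1}, {"delta_pos": [0.015, -0.001, 0], "roll": 0, "fingers": 1}, {"delta_pos": [0.02, -0.002, 0], "roll": 0, "fingers": 1}, {"delta_pos": [0.02, -0.002, 0], "roll": 0, "fingers": 1}, {"delta_pos": [0.02, -0.002, 0], "roll": 0, "fingers": 1}, {"delta_pos": [0.02, -0.002, 0], "roll": 0, "fingers": 1}, {"delta_pos": [0.02, -0.002, 0], "roll": 0, "fingers": 1}, {"delta_pos": [0.02, -0.002, 0], "roll": 0, "fingers": 1}, {"delta_pos": [0.02, -0.002, 0], "roll": 0, "fingers": 1}]}}

```text
t: 32.33
tcp_pos: [545.0, -245.7, 111.3]
tool_rot: [0.744, 0.668, -0.0, 0.0]
force: [0.0, 0.1, -1.0]
finger_gap: 0.602
```

Call:
{"op": "arm_command", "data": {"steps": [{"delta_pos": [0.004, 0, 0], "roll": 0, "fingers": 1}, {"delta_pos": [0.008, -0.001, 0], "roll": 0, "fingers": 1}, {"delta_pos": [0.012, -0.001, 0], "roll": 0, "fingers": 1}, {"delta_pos": [0.016, -0.002, 0], "roll": 0, "fingers": 1}, {"delta_pos": [0.016, -0.002, 0], "roll": 0, "fingers": 1}, {"delta_pos": [0.016, -0.002, 0], "roll": 0, "fingers": 1}, {"delta_pos": [0.016, -0.002, 0], "roll": 0, "fingers": 1}, {"delta_pos": [0.016, -0.002, 0], "roll": 0, "fingers": 1}, {"delta_pos": [0.016, -0.002, 0], "roll": 0, "fingers": 1}, {"delta_pos": [0.016, -0.002, 0], "roll": 0, "fingers": 1}]}}

```text
t: 33.17
tcp_pos: [546.0, -245.7, 111.1]
tool_rot: [0.744, 0.668, -0.0, -0.0]
force: [-6.1, 0.7, 1.3]
finger_gap: 0.602
```

```bash
python3 - <<'E'
from workcell import arm
from unw import *
s=arm.get_state()
print(s['t'],s['tcp_pos'],yaw(s),s['force'],s['torque'],s['finger_gap']*85)
E
```

```text
33.1667 [ 546.03175227 -245.72020258  111.12192273] 83.89603264491019 [-6.11884682  0.69001888  1.28962623] [ 0.08958856  1.06383775 -0.01583559] 51.14294210446921
```

Call:
{"op": "arm_command", "data": {"steps": [{"delta_pos": [-0.003, -0.004, 0], "roll": 0, "fingers": 1}, {"delta_pos": [-0.003, -0.008, 0], "roll": 0, "fingers": 1}, {"delta_pos": [-0.003, -0.012, 0], "roll": 0, "fingers": 1}, {"delta_pos": [-0.003, -0.016, 0], "roll": 0, "fingers": 1}, {"delta_pos": [-0.003, -0.02, 0], "roll": 0, "fingers": 1}, {"delta_pos": [-0.003, -0.02, 0], "roll": 0, "fingers": 1}, {"delta_pos": [-0.003, -0.02, 0], "roll": 0, "fingers": 1}, {"delta_pos": [-0.003, -0.02, 0], "roll": 0, "fingers": 1}, {"delta_pos": [-0.003, -0.02, 0], "roll": 0, "fingers": 1}, {"delta_pos": [-0.003, -0.02, 0], "roll": 0, "fingers": 1}], "force": 20}}

```text
t: 34.0
tcp_pos: [545.9, -246.9, 110.9]
tool_rot: [0.744, 0.669, 0.0, -0.001]
force: [-3.0, 4.5, -0.2]
finger_gap: 0.597
```

```bash
python3 - <<'E'
from workcell import arm
from unw import *
s=arm.get_state()
print(s['t'],s['tcp_pos'],yaw(s),s['force'],s['torque'],s['finger_gap']*85)
E
```

```text
34.0 [ 545.87315117 -246.91626003  110.92563926] 83.93581974202341 [-3.00332829  4.46979937 -0.20410709] [ 0.93981358  0.82717143 -0.02842627] 50.78396773328388
```

Call:
{"op": "arm_command", "data": {"steps": [{"delta_pos": [0, -0.005, 0], "roll": 0, "fingers": 1}, {"delta_pos": [0, -0.01, 0], "roll": 0, "fingers": 1}, {"delta_pos": [0, -0.015, 0], "roll": 0, "fingers": 1}, {"delta_pos": [0, -0.015, 0], "roll": 0, "fingers": -0.2}, {"delta_pos": [0, -0.018, 0], "roll": 0, "fingers": -0.22}, {"delta_pos": [0, -0.02, 0], "roll": 0, "fingers": -0.24}, {"delta_pos": [0, -0.02, 0], "roll": 0, "fingers": -0.25}, {"delta_pos": [0, -0.02, 0], "roll": 0, "fingers": -0.25}, {"delta_pos": [0, -0.02, 0], "roll": 0, "fingers": -0.25}, {"delta_pos": [0, -0.02, 0], "roll": 0, "fingers": -0.25}]}}

```text
t: 34.83
tcp_pos: [545.9, -247.8, 110.6]
tool_rot: [0.743, 0.669, 0.001, -0.002]
force: [-3.6, 9.9, -1.5]
finger_gap: 0.626
```

```bash
python3 - <<'E'
from workcell import arm
from unw import *
s=arm.get_state(); f=arm.grab_frame("wrist")
print(s['t'],s['tcp_pos'],yaw(s),s['force'],s['torque'],s['finger_gap']*85)
c=f["color"][180:370,170:390]; cv2.imwrite("pics/w15.png",cv2.resize(c,None,fx=3,fy=3,interpolation=cv2.INTER_CUBIC))
E
```

```text
34.8333 [ 545.87185313 -247.84481295  110.61927424] 83.98352720634773 [-3.58104817  9.87155285 -1.54674383] [1.76213613 0.57677853 0.17029562] 53.19380923521446
```

View pics/w15.png

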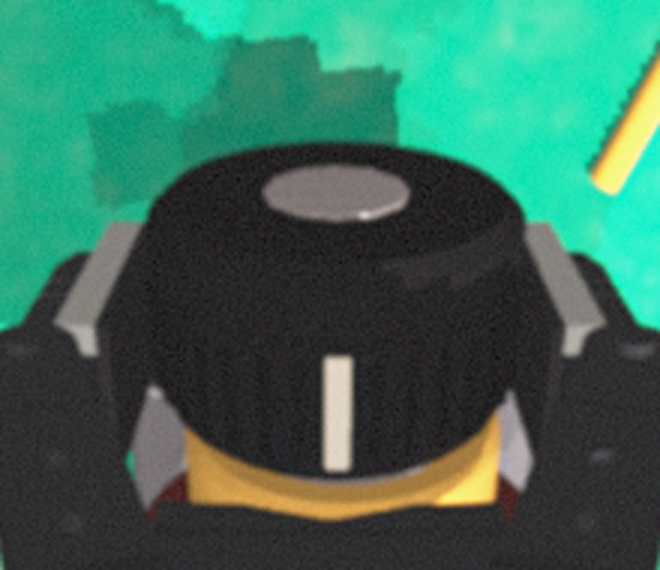

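Call:
{"op": "arm_command", "data": {"steps": [{"delta_pos": [0, 0, -0.008], "roll": 0, "fingers": -0.25}, {"delta_pos": [0, 0, -0.016], "roll": 0, "fingers": -0.25}, {"delta_pos": [0, 0, -0.024], "roll": 0, "fingers": -0.25}, {"delta_pos": [0, 0, -0.032], "roll": 0, "fingers": -0.25}, {"delta_pos": [0, 0, -0.04], "roll": 0, "fingers": -0.25}, {"delta_pos": [0, 0, -0.048], "roll": 0, "fingers": -0.25}, {"delta_pos": [0, 0, -0.056], "roll": 0, "fingers": -0.25}, {"delta_pos": [0, 0, -0.062], "roll": 0, "fingers": -0.25}, {"delta_pos": [0, 0, -0.062], "roll": 0, "fingers": -0.25}, {"delta_pos": [0, 0, -0.062], "roll": 0, "fingers": -0.25}]}}

```text
t: 35.72
tcp_pos: [547.1, -247.7, 105.6]
tool_rot: [0.743, 0.669, 0.002, -0.001]
force: [-2.0, 12.0, 6.2]
finger_gap: 0.623
```

```bash
python3 - <<'E'
from workcell import arm
from unw import *
s=arm.get_state(); f=arm.grab_frame("wrist")
print(s['t'],s['tcp_pos'],yaw(s),s['force'],s['torque'],s['finger_gap']*85)
c=f["color"][180:370,170:390]; cv2.imwrite("pics/w16.png",cv2.resize(c,None,fx=3,fy=3,interpolation=cv2.INTER_CUBIC))
E
```

```text
35.7167 [ 547.08977376 -247.65211868  105.56499562] 84.0123663316577 [-2.01567015 11.99556758  6.21209911] [2.32983464 0.12853884 0.11738743] 52.95582822980656
```

View pics/w16.png

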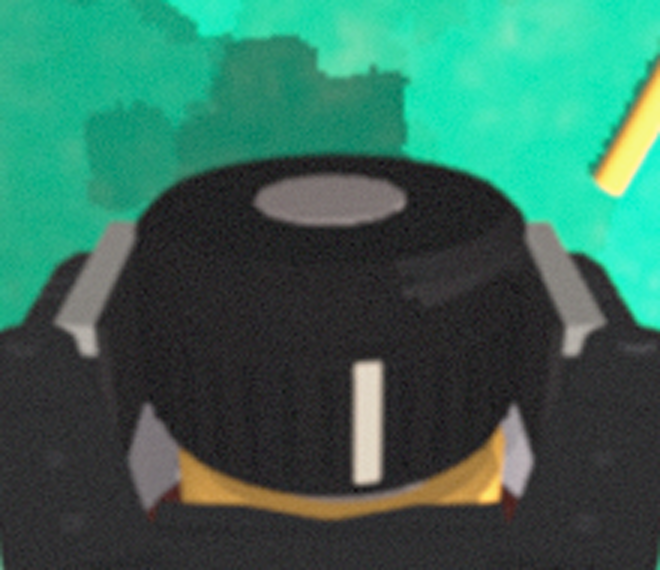

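Call:
{"op": "arm_command", "data": {"steps": [{"delta_pos": [0, 0, -0.008], "roll": 0, "fingers": -0.25}, {"delta_pos": [0, 0, -0.016], "roll": 0, "fingers": -0.25}, {"delta_pos": [0, 0, -0.024], "roll": 0, "fingers": -0.25}, {"delta_pos": [0, 0, -0.028], "roll": 0, "fingers": -0.25}, {"delta_pos": [0.003, 0, -0.028], "roll": 0, "fingers": -0.25}, {"delta_pos": [0.006, 0, -0.028], "roll": 0, "fingers": -0.25}, {"delta_pos": [0.01, 0, -0.028], "roll": 0, "fingers": -0.25}, {"delta_pos": [0.01, 0, -0.028], "roll": 0, "fingers": -0.25}, {"delta_pos": [0.01, 0, -0.028], "roll": 0, "fingers": -0.25}, {"delta_pos": [0.01, 0, -0.028], "roll": 0, "fingers": -0.25}]}}

```text
t: 36.6
tcp_pos: [547.6, -247.6, 102.7]
tool_rot: [0.743, 0.669, 0.002, -0.001]
force: [-3.1, 12.3, 7.1]
finger_gap: 0.62
```

```bash
python3 - <<'E'
from workcell import arm
from unw import *
s=arm.get_state(); f=arm.grab_frame("wrist")
print(s['t'],s['tcp_pos'],yaw(s),s['force'],s['torque'],s['finger_gap']*85)
c=f["color"][180:370,170:390]; cv2.imwrite("pics/w17.png",cv2.resize(c,None,fx=3,fy=3,interpolation=cv2.INTER_CUBIC))
E
```

```text
36.6 [ 547.62881672 -247.60980307  102.74280498] 84.0089339233094 [-3.06490368 12.31321471  7.14221465] [2.33974831 0.57544031 0.0960434 ] 52.740819507607576
```

View pics/w17.png

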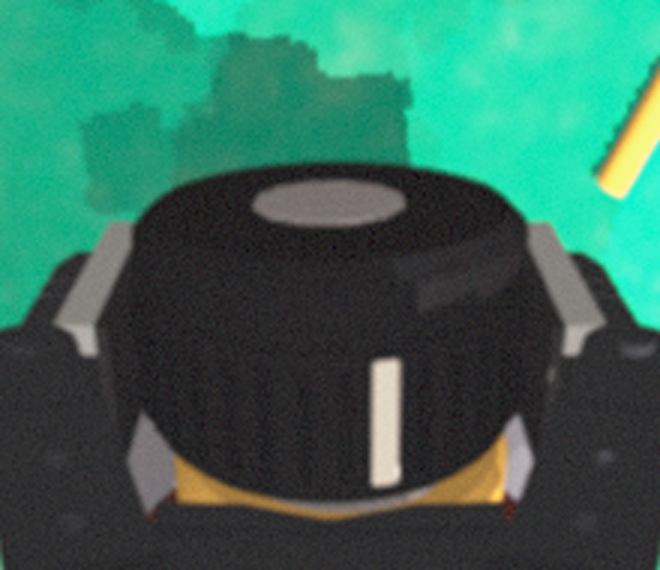

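Call:
{"op": "arm_command", "data": {"steps": [{"delta_pos": [0, 0, -0.005], "roll": 0, "fingers": -0.25}, {"delta_pos": [0, 0, -0.01], "roll": 0, "fingers": -0.25}, {"delta_pos": [0, 0, -0.013], "roll": 0, "fingers": -0.25}, {"delta_pos": [0.002, 0, -0.013], "roll": 0, "fingers": -0.25}, {"delta_pos": [0.004, 0, -0.013], "roll": 0, "fingers": -0.25}, {"delta_pos": [0.006, 0, -0.013], "roll": 0, "fingers": -0.25}, {"delta_pos": [0.008, 0, -0.013], "roll": 0, "fingers": -0.25}, {"delta_pos": [0.01, 0, -0.013], "roll": 0, "fingers": -0.25}, {"delta_pos": [0.01, 0, -0.013], "roll": 0, "fingers": -0.25}, {"delta_pos": [0.01, 0, -0.013], "roll": 0, "fingers": -0.25}]}}

```text
t: 37.48
tcp_pos: [548.3, -247.6, 101.1]
tool_rot: [0.743, 0.669, 0.001, -0.001]
force: [-3.4, 11.1, 3.4]
finger_gap: 0.622
```

```bash
python3 - <<'E'
from workcell import arm
from unw import *
s=arm.get_state(); f=arm.grab_frame("wrist")
print(s['t'],s['tcp_pos'],yaw(s),s['force'],s['torque'],s['finger_gap']*85)
c=f["color"][180:370,170:390]; cv2.imwrite("pics/w18.png",cv2.resize(c,None,fx=3,fy=3,interpolation=cv2.INTER_CUBIC))
E
```

```text
37.4833 [ 548.33967633 -247.59169111  101.06083833] 84.00559164496671 [-3.4363938  11.06678551  3.38712632] [2.29111657 0.56826252 0.14139387] 52.88245343405267
```

View pics/w18.png

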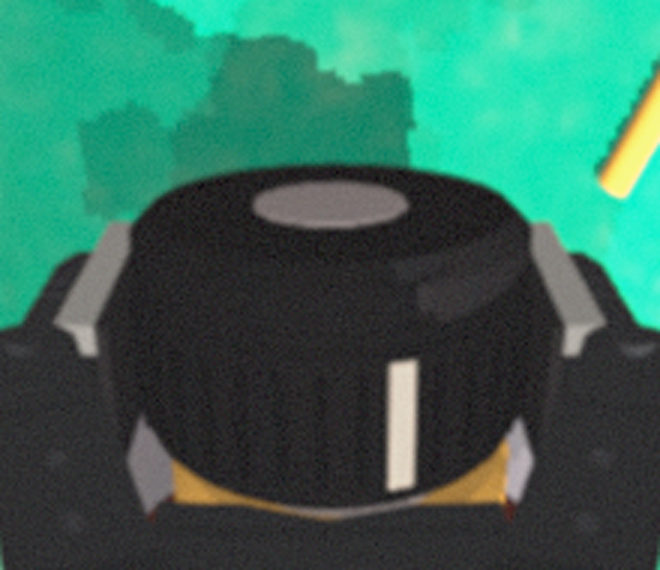

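```bash
python3 - <<'E'
from unw import *
E=lambda x,y:(x/3+170-.3,y/3+180-.3)
def q(a): return np.array(a)/np.linalg.norm(a)
for n,p,tr,px in [('w14',(529.3265,-245.249,111.194),(0.744,.668,0,0),(330,193)),('w15',(545.872,-247.845,110.619),(.743,.669,.001,-.002),(337,192)),('w16',(547.09,-247.652,105.565),(.743,.669,.002,-.001),(331,200)),('w17',(547.629,-247.61,102.743),(.743,.669,.002,-.001),(330,204)),('w18',(548.34,-247.592,101.061),(.743,.669,.001,-.001),(331,205))]:
    s=dict(tcp_pos=np.array(p),tool_rot=q(tr)); print(n,wonz(s,E(*px),115).round(2))
E
```

```text
w14 [ 511.27 -243.06  115.  ]
w15 [ 527.57 -244.74  115.  ]
w16 [ 527.91 -245.31  115.  ]
w17 [ 527.91 -245.35  115.  ]
w18 [ 528.15 -245.15  115.  ]
```

```bash
cat > mark.py <<'E'
from unw import *
def E3(x,y): return (x/3+170-.3,y/3+180-.3)
def markang(s,px,y546,z=115,slope=-.107,rad=26):
    psi=np.arctan(slope); d=np.array([np.cos(psi),np.sin(psi),0]); n=np.array([-np.sin(psi),np.cos(psi),0]); u=np.array([0,0,1.])
    o,v=wray(s,px); o=o-np.array([546,y546,z])
    a=np.array([o@n,o@u]); b=np.array([v@n,v@u])
    A=b@b;B=a@b;C=a@a-rad**2; t=(-B-np.sqrt(B*B-A*C))/A
    p=a+t*b; return np.degrees(np.arctan2(-p[0],p[1])), (o+t*v)@d
E
python3 - <<'E'
from mark import *
def q(a): return np.array(a)/np.linalg.norm(a)
for n,p,tr,pxs,y in [('w14',(529.3265,-245.249,111.194),(0.744,.668,0,0),[(329,358),(330,468)],-247.0),('w15',(545.872,-247.845,110.619),(.743,.669,.001,-.002),[(338,356),(338,470)],-247.),('w16',(547.09,-247.652,105.565),(.743,.669,.002,-.001),[(367,362),(369,483)],-247.2),('w17',(547.629,-247.61,102.743),(.743,.669,.002,-.001),[(384,359),(386,486)],-247.2),('w18',(548.34,-247.592,101.061),(.743,.669,.001,-.001),[(402,360),(402,489)],-247.2)]:
    s=dict(tcp_pos=np.array(p),tool_rot=q(tr)); print(n,[np.round(markang(s,E3(*px),y),2) for px in pxs])
E
```

```text
w14 [array([ -0.2 , -23.95]), array([-0.43, -7.82])]
w15 [array([-0.37, -7.77]), array([-0.57,  8.83])]
w16 [array([-8.46, -8.67]), array([-9.74,  8.45])]
w17 [array([-12.51,  -9.95]), array([-14.15,   7.62])]
w18 [array([-17.06,  -9.72]), array([-18.57,   7.99])]
```

Call:
{"op": "arm_command", "data": {"steps": [{"delta_pos": [0, 0.008, 0], "roll": 0, "fingers": 0}, {"delta_pos": [0, 0.018, 0], "roll": 0, "fingers": 1}, {"delta_pos": [0, 0.028, 0], "roll": 0, "fingers": 1}, {"delta_pos": [0, 0.034, 0], "roll": 0, "fingers": 1}, {"delta_pos": [0, 0.034, 0], "roll": 0, "fingers": 1}, {"delta_pos": [0.002, 0.034, 0], "roll": 0, "fingers": 1}, {"delta_pos": [0.005, 0.034, 0], "roll": 0, "fingers": 1}, {"delta_pos": [0.008, 0.034, 0], "roll": 0, "fingers": 1}, {"delta_pos": [0.01, 0.034, 0], "roll": 0, "fingers": 1}, {"delta_pos": [0.01, 0.034, 0], "roll": 0, "fingers": 1}], "force": 25}}

```text
t: 38.37
tcp_pos: [549.4, -246.6, 101.0]
tool_rot: [0.744, 0.668, -0.0, 0.0]
force: [-0.1, -0.4, -0.6]
finger_gap: 0.619
```

```bash
python3 - <<'E'
from workcell import arm
from mark import *
s=arm.get_state(); f=arm.grab_frame("wrist")
print(s['t'],s['tcp_pos'],s['tool_rot'],yaw(s),s['force'],s['torque'],s['finger_gap']*85)
c=f["color"][180:370,170:390]; cv2.imwrite("pics/w19.png",cv2.resize(c,None,fx=3,fy=3,interpolation=cv2.INTER_CUBIC))
E
```

```text
38.3667 [ 549.44654565 -246.57482564  100.97022012] [ 7.43740573e-01  6.68468361e-01 -1.80094362e-05  1.00797530e-04] 83.89792390909294 [-0.12710487 -0.43245135 -0.62087109] [-0.01712026  0.00948677 -0.00811736] 52.6281693994902
```

View pics/w19.png

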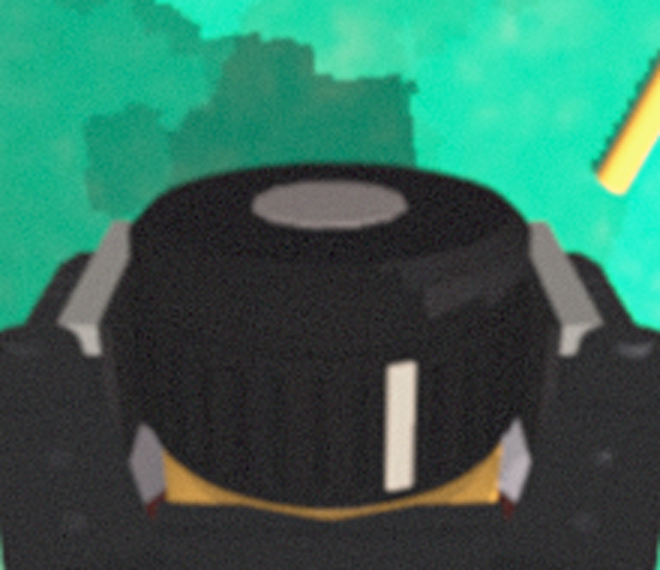

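Call:
{"op": "arm_command", "data": {"steps": [{"delta_pos": [0.005, -0.001, 0], "roll": 0, "fingers": 1}, {"delta_pos": [0.01, -0.001, 0], "roll": 0, "fingers": 1}, {"delta_pos": [0.015, -0.002, 0], "roll": 0, "fingers": 1}, {"delta_pos": [0.02, -0.002, 0], "roll": 0, "fingers": 1}, {"delta_pos": [0.02, -0.002, 0], "roll": 0, "fingers": 1}, {"delta_pos": [0.02, -0.002, 0], "roll": 0, "fingers": 1}, {"delta_pos": [0.02, -0.002, 0], "roll": 0, "fingers": 1}, {"delta_pos": [0.02, -0.002, 0], "roll": 0, "fingers": 1}, {"delta_pos": [0.02, -0.002, 0], "roll": 0, "fingers": 1}, {"delta_pos": [0.02, -0.002, 0], "roll": 0, "fingers": 1}]}}

```text
t: 39.25
tcp_pos: [551.3, -246.6, 101.0]
tool_rot: [0.744, 0.669, -0.0, -0.0]
force: [-1.1, 0.2, -0.8]
finger_gap: 0.616
```

```bash
python3 - <<'E'
from workcell import arm
from mark import *
s=arm.get_state()
print(s['t'],s['tcp_pos'],s['tool_rot'].round(4),yaw(s),s['force'],s['torque'],s['finger_gap']*85)
E
```

```text
39.25 [ 551.29901501 -246.6367356   100.95086863] [ 7.437e-01  6.685e-01 -1.000e-04 -0.000e+00] 83.90546631209574 [-1.07856497  0.18025149 -0.83483769] [ 0.02324447  0.1287646  -0.00841115] 52.3851967924236
```

Call:
{"op": "arm_command", "data": {"steps": [{"delta_pos": [0.005, -0.001, 0], "roll": 0, "fingers": 1}, {"delta_pos": [0.01, -0.001, 0], "roll": 0, "fingers": 1}, {"delta_pos": [0.015, -0.002, 0], "roll": 0, "fingers": 1}, {"delta_pos": [0.02, -0.002, 0], "roll": 0, "fingers": 1}, {"delta_pos": [0.025, -0.003, 0], "roll": 0, "fingers": 1}, {"delta_pos": [0.03, -0.003, 0], "roll": 0, "fingers": 1}, {"delta_pos": [0.035, -0.004, 0], "roll": 0, "fingers": 1}, {"delta_pos": [0.035, -0.004, 0], "roll": 0, "fingers": 1}, {"delta_pos": [0.035, -0.004, 0], "roll": 0, "fingers": 1}, {"delta_pos": [0.035, -0.004, 0], "roll": 0, "fingers": 1}], "force": 35}}

```text
t: 40.08
tcp_pos: [553.6, -246.9, 100.8]
tool_rot: [0.744, 0.668, -0.001, -0.001]
force: [-7.0, 0.6, 3.4]
finger_gap: 0.609
```

```bash
python3 - <<'E'
from workcell import arm
from mark import *
s=arm.get_state(); f=arm.grab_frame("wrist")
print(s['t'],s['tcp_pos'],s['tool_rot'].round(4),yaw(s),s['force'],s['torque'],s['finger_gap']*85)
c=f["color"][180:370,170:390]; cv2.imwrite("pics/w20.png",cv2.resize(c,None,fx=3,fy=3,interpolation=cv2.INTER_CUBIC))
for px in [(329,204)]: print(wonz(s,E3(*px),115))
E
```

```text
40.0833 [ 553.6323495  -246.91844179  100.83062591] [ 0.7438  0.6684 -0.0008 -0.0008] 83.88574188716254 [-6.98221807  0.62338744  3.36022576] [0.17154583 1.45610647 0.0130605 ] 51.78552507851712
[ 533.25010539 -244.62572636  115.        ]
```

View pics/w20.png

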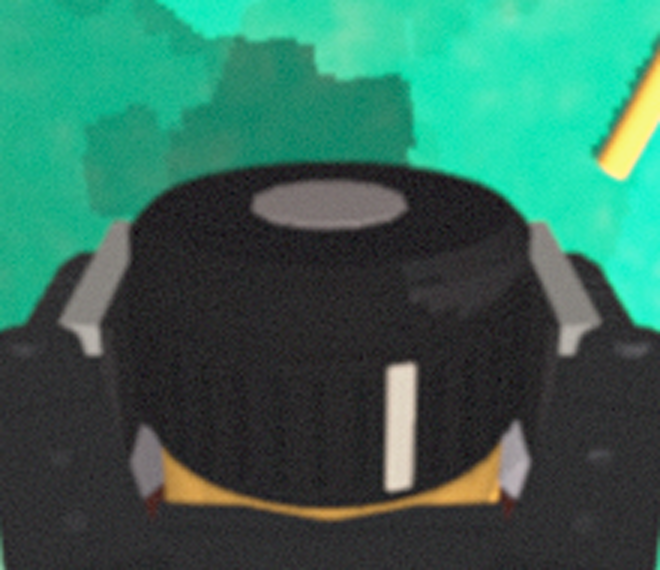

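Call:
{"op": "arm_command", "data": {"steps": [{"delta_pos": [0.005, -0.001, 0], "roll": 0, "fingers": 1}, {"delta_pos": [0.01, -0.001, 0], "roll": 0, "fingers": 1}, {"delta_pos": [0.015, -0.002, 0], "roll": 0, "fingers": 1}, {"delta_pos": [0.02, -0.002, 0], "roll": 0, "fingers": 1}, {"delta_pos": [0.025, -0.003, 0], "roll": 0, "fingers": 1}, {"delta_pos": [0.03, -0.003, 0], "roll": 0, "fingers": 1}, {"delta_pos": [0.03, -0.003, 0], "roll": 0, "fingers": 1}, {"delta_pos": [0.03, -0.003, 0], "roll": 0, "fingers": 1}, {"delta_pos": [0.03, -0.003, 0], "roll": 0, "fingers": 1}, {"delta_pos": [0.03, -0.003, 0], "roll": 0, "fingers": 1}]}}

```text
t: 40.97
tcp_pos: [555.8, -247.2, 100.8]
tool_rot: [0.744, 0.668, -0.001, -0.001]
force: [-10.8, 0.8, 5.8]
finger_gap: 0.613
```

```bash
python3 - <<'E'
from workcell import arm
from mark import *
s=arm.get_state(); f=arm.grab_frame("wrist")
print(s['t'],s['tcp_pos'],s['tool_rot'].round(4),yaw(s),s['force'],s['torque'],s['finger_gap']*85)
c=f["color"][180:370,170:390]; cv2.imwrite("pics/w21.png",cv2.resize(c,None,fx=3,fy=3,interpolation=cv2.INTER_CUBIC))
for px in [(329,204)]: print(wonz(s,E3(*px),115))
E
```

```text
40.9667 [ 555.84076825 -247.15838039  100.83112753] [ 0.7439  0.6683 -0.0013 -0.0013] 83.87703401754952 [-10.7737018    0.80622968   5.77471661] [ 0.21015419  2.05983326 -0.02627699] 52.0838699367025
[ 535.48855023 -244.86469597  115.        ]
```

View pics/w21.png

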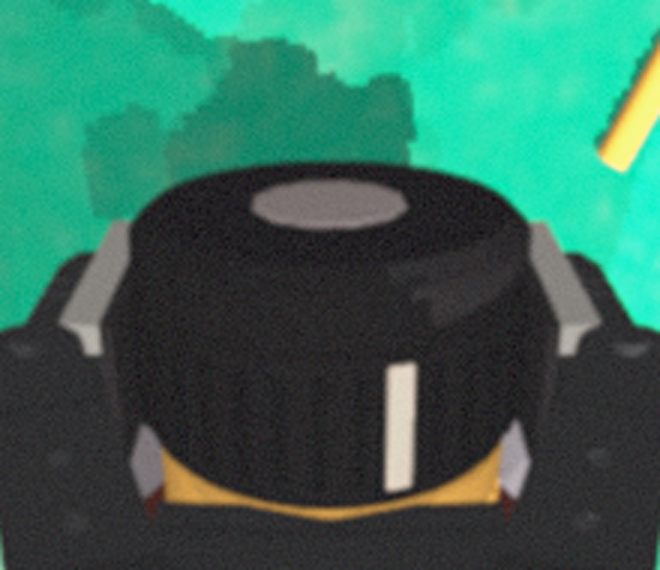

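Call:
{"op": "arm_command", "data": {"steps": [{"delta_pos": [0.006, -0.001, 0], "roll": 0, "fingers": 1}, {"delta_pos": [0.012, -0.001, 0], "roll": 0, "fingers": 1}, {"delta_pos": [0.018, -0.002, 0], "roll": 0, "fingers": 1}, {"delta_pos": [0.024, -0.002, 0], "roll": 0, "fingers": 1}, {"delta_pos": [0.03, -0.003, 0], "roll": 0, "fingers": 1}, {"delta_pos": [0.036, -0.004, 0], "roll": 0, "fingers": 1}, {"delta_pos": [0.042, -0.004, 0], "roll": 0, "fingers": 1}, {"delta_pos": [0.045, -0.005, 0], "roll": 0, "fingers": 1}, {"delta_pos": [0.045, -0.005, 0], "roll": 0, "fingers": 1}, {"delta_pos": [0.045, -0.005, 0], "roll": 0, "fingers": 1}], "force": 40}}

```text
t: 41.85
tcp_pos: [559.0, -247.5, 100.9]
tool_rot: [0.744, 0.668, -0.002, -0.002]
force: [-16.6, 0.1, 10.3]
finger_gap: 0.612
```

```bash
python3 - <<'E'
from workcell import arm
from mark import *
s=arm.get_state()
print(s['t'],s['tcp_pos'],s['tool_rot'].round(4),yaw(s),s['force'],s['torque'],s['finger_gap']*85)
for px in [(329,204)]: print(wonz(s,E3(*px),115))
E
```

```text
41.85 [ 559.00327805 -247.4747515   100.87592208] [ 0.744   0.6682 -0.002  -0.0022] 83.85976791156804 [-16.58644652   0.08083482  10.34751444] [ 0.30796749  3.14993865 -0.04322519] 52.00310382801387
[ 538.71942213 -245.18254143  115.        ]
```

Call:
{"op": "arm_command", "data": {"steps": [{"delta_pos": [0, 0, 0.005], "roll": 0, "fingers": 1}, {"delta_pos": [0, 0, 0.01], "roll": 0, "fingers": 1}, {"delta_pos": [0.006, -0.001, 0.014], "roll": 0, "fingers": 1}, {"delta_pos": [0.012, -0.001, 0.014], "roll": 0, "fingers": 1}, {"delta_pos": [0.018, -0.002, 0.014], "roll": 0, "fingers": 1}, {"delta_pos": [0.024, -0.003, 0.014], "roll": 0, "fingers": 1}, {"delta_pos": [0.03, -0.003, 0.014], "roll": 0, "fingers": 1}, {"delta_pos": [0.03, -0.003, 0.014], "roll": 0, "fingers": 1}, {"delta_pos": [0.03, -0.003, 0.014], "roll": 0, "fingers": 1}, {"delta_pos": [0.03, -0.003, 0.014], "roll": 0, "fingers": 1}]}}

```text
t: 42.68
tcp_pos: [561.6, -247.7, 101.4]
tool_rot: [0.744, 0.668, -0.002, -0.003]
force: [-16.4, 0.7, 3.6]
finger_gap: 0.611
```

```bash
python3 - <<'E'
from workcell import arm
from mark import *
s=arm.get_state(); f=arm.grab_frame("wrist")
print(s['t'],s['tcp_pos'],s['tool_rot'].round(4),yaw(s),s['force'],s['torque'],s['finger_gap']*85)
c=f["color"][180:370,170:390]; cv2.imwrite("pics/w22.png",cv2.resize(c,None,fx=3,fy=3,interpolation=cv2.INTER_CUBIC))
for px in [(329,204)]: print(wonz(s,E3(*px),115))
E
```

```text
42.6833 [ 561.61824435 -247.7128026   101.36272705] [ 0.744   0.6681 -0.0024 -0.0028] 83.84601191049128 [-16.42260773   0.68999466   3.60210348] [ 0.14840858  3.04546905 -0.09302276] 51.946943915458775
[ 541.54586829 -245.44270701  115.        ]
```

View pics/w22.png

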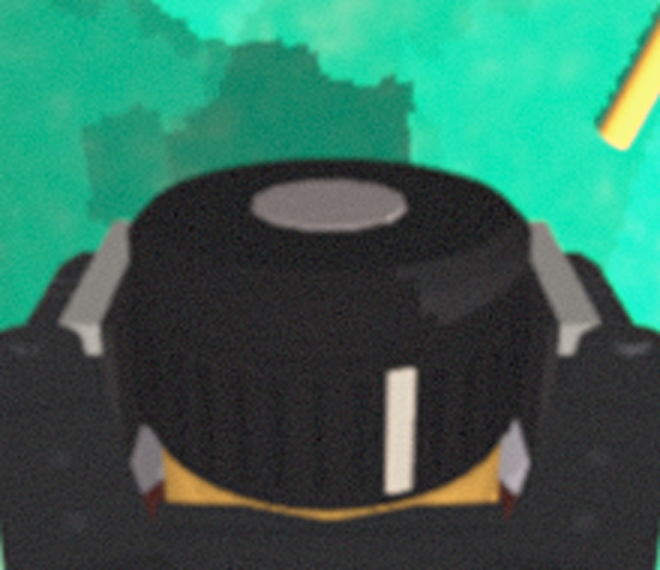

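Call:
{"op": "arm_command", "data": {"steps": [{"delta_pos": [0.006, -0.008, 0.002], "roll": 0, "fingers": 1}, {"delta_pos": [0.012, -0.016, 0.004], "roll": 0, "fingers": 1}, {"delta_pos": [0.012, -0.024, 0.004], "roll": 0, "fingers": 1}, {"delta_pos": [0.012, -0.032, 0.004], "roll": 0, "fingers": 1}, {"delta_pos": [0.012, -0.04, 0.004], "roll": 0, "fingers": 1}, {"delta_pos": [0.012, -0.04, 0.004], "roll": 0, "fingers": 1}, {"delta_pos": [0.012, -0.04, 0.004], "roll": 0, "fingers": 1}, {"delta_pos": [0.012, -0.04, 0.004], "roll": 0, "fingers": 1}, {"delta_pos": [0.012, -0.04, 0.004], "roll": 0, "fingers": 1}, {"delta_pos": [0.012, -0.04, 0.004], "roll": 0, "fingers": 1}]}}

```text
t: 43.57
tcp_pos: [561.8, -248.4, 101.3]
tool_rot: [0.743, 0.669, -0.001, -0.006]
force: [-17.3, 15.6, 6.8]
finger_gap: 0.612
```

```bash
python3 - <<'E'
from workcell import arm
from mark import *
s=arm.get_state()
print(s['t'],s['tcp_pos'],s['tool_rot'].round(4),yaw(s),s['force'],s['torque'],s['finger_gap']*85)
for px in [(329,204)]: print(wonz(s,E3(*px),115))
E
```

```text
43.5667 [ 561.83368672 -248.39708099  101.29714317] [ 0.7433  0.6689 -0.0011 -0.0057] 83.96832941237622 [-17.25428776  15.63711774   6.80788559] [ 2.8200252   3.46904379 -0.06739913] 52.01312675553714
[ 541.77903777 -246.25125749  115.        ]
```

Call:
{"op": "arm_command", "data": {"steps": [{"delta_pos": [0.003, -0.008, 0], "roll": 0, "fingers": -0.23}, {"delta_pos": [0.003, -0.012, 0.003], "roll": 0, "fingers": -0.25}, {"delta_pos": [0.003, -0.014, 0.013], "roll": 0, "fingers": -0.26}, {"delta_pos": [0.003, -0.014, 0.023], "roll": 0, "fingers": -0.26}, {"delta_pos": [0.003, -0.014, 0.033], "roll": 0, "fingers": -0.26}, {"delta_pos": [0.003, -0.014, 0.043], "roll": 0, "fingers": -0.26}, {"delta_pos": [0.003, -0.014, 0.053], "roll": 0, "fingers": -0.26}, {"delta_pos": [0.003, -0.014, 0.063], "roll": 0, "fingers": -0.26}, {"delta_pos": [0.003, -0.014, 0.07], "roll": 0, "fingers": -0.26}, {"delta_pos": [0.003, -0.014, 0.07], "roll": 0, "fingers": -0.26}]}}

```text
t: 44.4
tcp_pos: [564.2, -249.8, 107.6]
tool_rot: [0.743, 0.669, 0.0, -0.005]
force: [-7.5, 15.8, -5.6]
finger_gap: 0.631
```

```bash
python3 - <<'E'
from workcell import arm
from mark import *
s=arm.get_state(); f=arm.grab_frame("wrist")
print(s['t'],s['tcp_pos'],s['tool_rot'].round(4),yaw(s),s['force'],s['torque'],s['finger_gap']*85)
c=f["color"][180:370,170:390]; cv2.imwrite("pics/w24.png",cv2.resize(c,None,fx=3,fy=3,interpolation=cv2.INTER_CUBIC))
E
```

```text
44.4 [ 564.23860464 -249.77291139  107.64621944] [ 7.430e-01  6.693e-01  1.000e-04 -4.700e-03] 84.02463541543436 [-7.5446544  15.80312495 -5.59462018] [2.70416926 1.37986872 0.08259216] 53.658639245662634
```

View pics/w24.png

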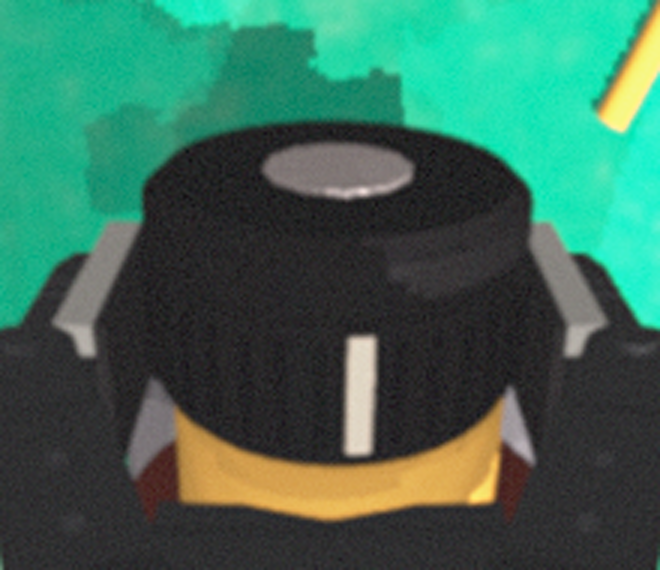

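```bash
python3 - <<'E'
from mark import *
def q(a): return np.array(a)/np.linalg.norm(a)
s=dict(tcp_pos=np.array([564.239,-249.773,107.646]),tool_rot=q([.743,.6693,.0001,-.0047]))
print('face',wonz(s,E3(338,169),115))
for y in (-246.5,-247.3):
  for px in [(361,337),(359,455)]: print(markang(s,E3(*px),y))
s=dict(tcp_pos=np.array([561.618,-247.713,101.363]),tool_rot=q([.744,.6681,-.0024,-.0028]))
for px in [(402,370),(400,493)]: print('22',markang(s,E3(*px),-246.3))
s=dict(tcp_pos=np.array([548.34,-247.592,101.061]),tool_rot=q([.743,.669,.001,-.001]))
print(wonz(s,E3(331,205),115))
E
```

```text
face [ 541.70040886 -246.16007627  115.        ]
(np.float64(-4.7200816467915425), np.float64(6.8469513040322285))
(np.float64(-4.777633828870914), np.float64(23.12311866131496))
(np.float64(-6.48906652120258), np.float64(6.804364956387406))
(np.float64(-6.546920396526875), np.float64(23.094322818995614))
22 (np.float64(-18.492331734154053), np.float64(5.476832565306344))
22 (np.float64(-19.274908500164972), np.float64(22.454973566913964))
[ 528.15233679 -245.14651448  115.        ]
```

Call:
{"op": "arm_command", "data": {"steps": [{"delta_pos": [-0.005, -0.005, 0.012], "roll": 0, "fingers": -0.26}, {"delta_pos": [-0.01, -0.008, 0.026], "roll": 0, "fingers": -0.26}, {"delta_pos": [-0.01, -0.008, 0.04], "roll": 0, "fingers": -0.26}, {"delta_pos": [-0.01, -0.008, 0.054], "roll": 0, "fingers": -0.26}, {"delta_pos": [-0.01, -0.008, 0.068], "roll": 0, "fingers": -0.26}, {"delta_pos": [-0.01, -0.008, 0.082], "roll": 0, "fingers": -0.26}, {"delta_pos": [-0.01, -0.008, 0.096], "roll": 0, "fingers": -0.26}, {"delta_pos": [-0.01, -0.008, 0.11], "roll": 0, "fingers": -0.26}, {"delta_pos": [-0.01, -0.008, 0.12], "roll": 0, "fingers": -0.26}, {"delta_pos": [-0.01, -0.008, 0.12], "roll": 0, "fingers": -0.26}]}}

```text
t: 45.28
tcp_pos: [563.4, -249.7, 119.4]
tool_rot: [0.743, 0.669, 0.001, -0.005]
force: [-5.7, 19.1, -6.9]
finger_gap: 0.63
```

```bash
python3 - <<'E'
from workcell import arm
from mark import *
s=arm.get_state(); f=arm.grab_frame("wrist")
print(s['t'],s['tcp_pos'],s['tool_rot'].round(4),yaw(s),s['force'],s['torque'],s['finger_gap']*85)
c=f["color"][180:370,170:390]; cv2.imwrite("pics/w25.png",cv2.resize(c,None,fx=3,fy=3,interpolation=cv2.INTER_CUBIC))
E
```

```text
45.2833 [ 563.36137005 -249.71485656  119.35150068] [ 7.428e-01  6.695e-01  7.000e-04 -5.400e-03] 84.05546964184185 [-5.68015233 19.06152694 -6.86022186] [3.58600356 1.11424907 0.18605678] 53.52959049544801
```

View pics/w25.png

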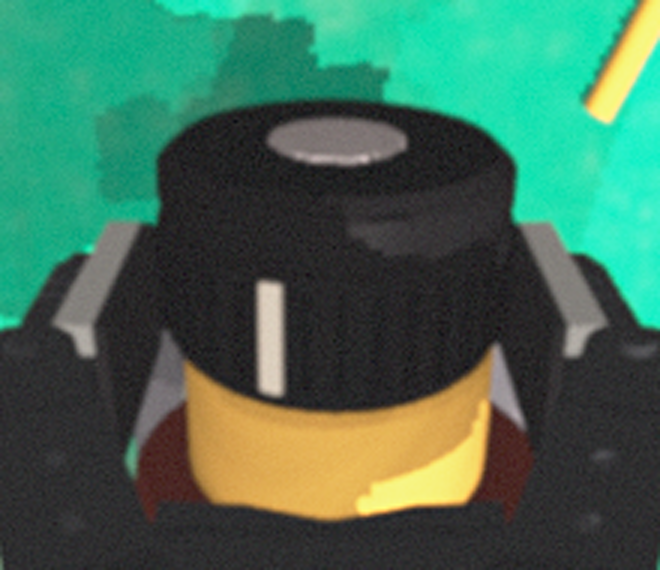

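```bash
python3 - <<'E'
from mark import *
def q(a): return np.array(a)/np.linalg.norm(a)
s=dict(tcp_pos=np.array([563.361,-249.715,119.352]),tool_rot=q([.7428,.6695,.0007,-.0054]))
print('face',wonz(s,E3(338,140),115))
for y in (-246.5,-247.3):
  for px in [(270,280),(272,396)]: print(markang(s,E3(*px),y))
E
```

```text
face [ 540.38428136 -245.89360467  115.        ]
(np.float64(19.63470773146377), np.float64(5.052435984233685))
(np.float64(19.899305309576903), np.float64(22.028670126706132))
(np.float64(17.74705395116401), np.float64(4.838618038439462))
(np.float64(18.007460761718274), np.float64(21.76974962110346))
```

Call:
{"op": "arm_command", "data": {"steps": [{"delta_pos": [0.003, 0, 0.007], "roll": 0, "fingers": -0.26}, {"delta_pos": [0.003, 0, 0.014], "roll": 0, "fingers": -0.26}, {"delta_pos": [0.003, 0, 0.021], "roll": 0, "fingers": -0.26}, {"delta_pos": [0.003, 0, 0.028], "roll": 0, "fingers": -0.26}, {"delta_pos": [0.003, 0, 0.035], "roll": 0, "fingers": -0.26}, {"delta_pos": [0, 0, 0.035], "roll": 0, "fingers": -0.26}, {"delta_pos": [-0.01, 0, 0.035], "roll": 0, "fingers": -0.26}, {"delta_pos": [-0.02, 0, 0.035], "roll": 0, "fingers": -0.26}, {"delta_pos": [-0.03, 0, 0.035], "roll": 0, "fingers": -0.26}, {"delta_pos": [-0.03, 0, 0.035], "roll": 0, "fingers": -0.26}]}}

```text
t: 46.17
tcp_pos: [562.6, -249.9, 123.6]
tool_rot: [0.743, 0.67, 0.002, -0.004]
force: [1.9, 19.3, -6.8]
finger_gap: 0.631
```

```bash
python3 - <<'E'
from workcell import arm
from mark import *
s=arm.get_state(); f=arm.grab_frame("wrist")
print(s['t'],list(s['tcp_pos'].round(3)),list(s['tool_rot'].round(4)),yaw(s),s['force'],s['torque'],s['finger_gap']*85)
c=f["color"][180:370,170:390]; cv2.imwrite("pics/w26.png",cv2.resize(c,None,fx=3,fy=3,interpolation=cv2.INTER_CUBIC))
E
```

```text
46.1667 [np.float64(562.587), np.float64(-249.94), np.float64(123.559)] [np.float64(0.7427), np.float64(0.6696), np.float64(0.0023), np.float64(-0.0037)] 84.06603140697696 [ 1.91370965 19.34971391 -6.8372697 ] [ 3.69102906 -0.35570198 -0.03472805] 53.65304283996846
```

View pics/w26.png

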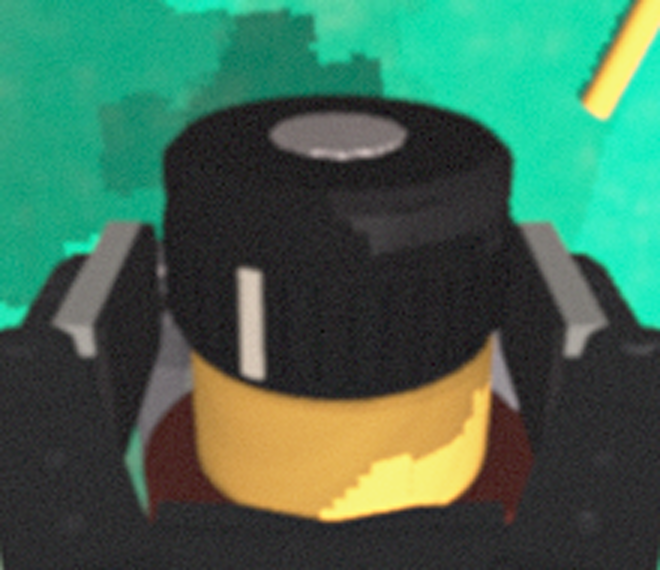

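```bash
python3 - <<'E'
from mark import *
def q(a): return np.array(a)/np.linalg.norm(a)
s=dict(tcp_pos=np.array([562.587,-249.94,123.559]),tool_rot=q([.7427,.6696,.0023,-.0037]))
print('face',wonz(s,E3(338,135),115))
for y in (-246.5,-247.3):
  for px in [(249,268),(254,379)]: print(markang(s,E3(*px),y))
E
```

```text
face [ 540.12539352 -246.10959813  115.        ]
(np.float64(27.645803743376753), np.float64(5.170874784364944))
(np.float64(27.18301398946122), np.float64(21.945866209660863))
(np.float64(25.601572279709192), np.float64(4.894631238532624))
(np.float64(25.1501905355533), np.float64(21.61422684763855))
```

Call:
{"op": "arm_command", "data": {"steps": [{"delta_pos": [0, 0.015, 0], "roll": 0, "fingers": -0.26}, {"delta_pos": [0, 0.03, 0], "roll": 0, "fingers": -0.3}, {"delta_pos": [0, 0.045, 0], "roll": 0, "fingers": -0.5}, {"delta_pos": [0, 0.06, 0], "roll": 0, "fingers": -1}, {"delta_pos": [0, 0.06, 0], "roll": 0, "fingers": -1}, {"delta_pos": [0, 0.06, 0], "roll": 0, "fingers": -1}, {"delta_pos": [0, 0.06, 0], "roll": 0, "fingers": -1}, {"delta_pos": [0, 0.06, 0], "roll": 0, "fingers": -1}, {"delta_pos": [0, 0.06, 0], "roll": 0, "fingers": -1}, {"delta_pos": [0, 0.06, 0], "roll": 0, "fingers": -1}]}}

```text
t: 47.05
tcp_pos: [562.9, -248.5, 125.3]
tool_rot: [0.744, 0.668, 0.0, 0.0]
force: [0.2, -0.4, 0.9]
finger_gap: 1.001
```

```bash
python3 - <<'E'
from workcell import arm
from mark import *
s=arm.get_state(); f=arm.grab_frame("wrist")
print(s['t'],list(s['tcp_pos'].round(3)),list(s['tool_rot'].round(4)),yaw(s),s['force'],s['torque'],s['finger_gap']*85)
c=f["color"][180:370,170:390]; cv2.imwrite("pics/w27.png",cv2.resize(c,None,fx=3,fy=3,interpolation=cv2.INTER_CUBIC))
E
```

```text
47.05 [np.float64(562.873), np.float64(-248.518), np.float64(125.331)] [np.float64(0.7438), np.float64(0.6684), np.float64(0.0), np.float64(0.0001)] 83.89200054795161 [ 0.17767067 -0.44636612  0.89605018] [-0.06000606  0.01846877  0.00321996] 85.0980156923032
```

View pics/w27.png

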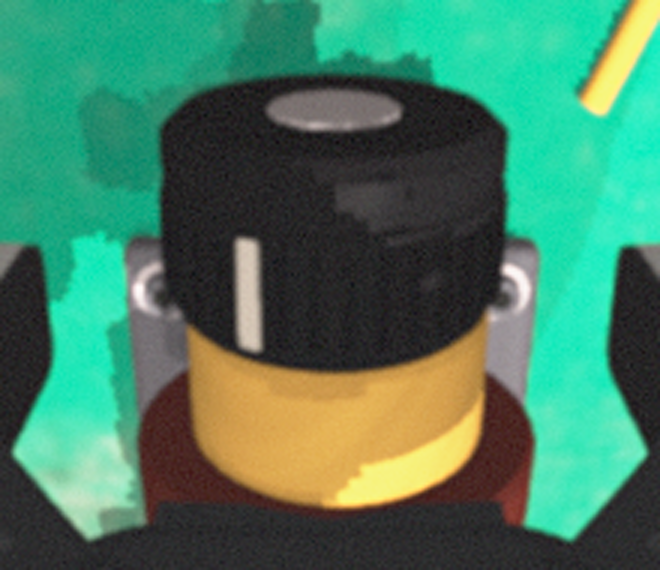

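```bash
python3 - <<'E'
from mark import *
def q(a): return np.array(a)/np.linalg.norm(a)
s=dict(tcp_pos=np.array([562.873,-248.518,125.331]),tool_rot=q([.7438,.6684,0,.0001]))
print('face',wonz(s,E3(334,109),115))
for y in (-246,-246.4,):
  for px in [(247,238),(251,351)]: print(markang(s,E3(*px),y))
# sleeve face rel: cap rim edge and sleeve/wheel boundary at top z
for n,px,z in [('cap rim top',(337,371),141),('sleeve inner end',(336,506),139)]: print(n,wonz(s,E3(*px),z))
E
```

```text
face [ 536.87514002 -244.90021174  115.        ]
(np.float64(25.555121429282043), np.float64(1.6464392358129694))
(np.float64(25.57123986606359), np.float64(18.501232087474737))
(np.float64(24.54389102309221), np.float64(1.5210982970394666))
(np.float64(24.559817075634992), np.float64(18.347644380343652))
cap rim top [ 566.02811326 -247.67411933  141.        ]
sleeve inner end [ 590.94145751 -250.39330979  139.        ]
```

Call:
{"op": "arm_command", "data": {"steps": [{"delta_pos": [0, 0, 0.08], "roll": 0, "fingers": -1}, {"delta_pos": [0, 0, 0.18], "roll": 0, "fingers": -1}, {"delta_pos": [0, 0, 0.3], "roll": 0, "fingers": -1}, {"delta_pos": [0, 0, 0.42], "roll": 0, "fingers": -1}, {"delta_pos": [0, 0, 0.54], "roll": 0, "fingers": -1}, {"delta_pos": [0, 0, 0.66], "roll": 0, "fingers": -1}, {"delta_pos": [-0.05, 0, 0.78], "roll": 0, "fingers": -1}, {"delta_pos": [-0.08, 0, 0.9], "roll": 0, "fingers": -1}, {"delta_pos": [-0.1, 0, 0.98], "roll": 0, "fingers": -1}, {"delta_pos": [-0.1, 0, 0.98], "roll": 0, "fingers": -1}]}}

```text
t: 47.93
tcp_pos: [553.1, -248.7, 225.9]
tool_rot: [0.744, 0.668, 0.001, 0.002]
force: [0.1, 0.3, -0.3]
finger_gap: 1.004
```

```bash
python3 - <<'E'
from workcell import arm
from mark import *
s=arm.get_state(); f=arm.grab_frame("wrist")
print(s['t'],list(s['tcp_pos'].round(3)),list(s['tool_rot'].round(4)),yaw(s),s['force'],s['finger_gap']*85)
c=f["color"][130:360,170:390]; cv2.imwrite("pics/w28.png",cv2.resize(c,None,fx=2.6,fy=2.6,interpolation=cv2.INTER_CUBIC))
cv2.imwrite("pics/w28f.png",f["color"])
E
```

```text
47.9333 [np.float64(553.092), np.float64(-248.715), np.float64(225.893)] [np.float64(0.7438), np.float64(0.6684), np.float64(0.0006), np.float64(0.0016)] 83.89421089333679 [ 0.13790285  0.29413978 -0.30371799] 85.3249549941805
```

View pics/w28.png

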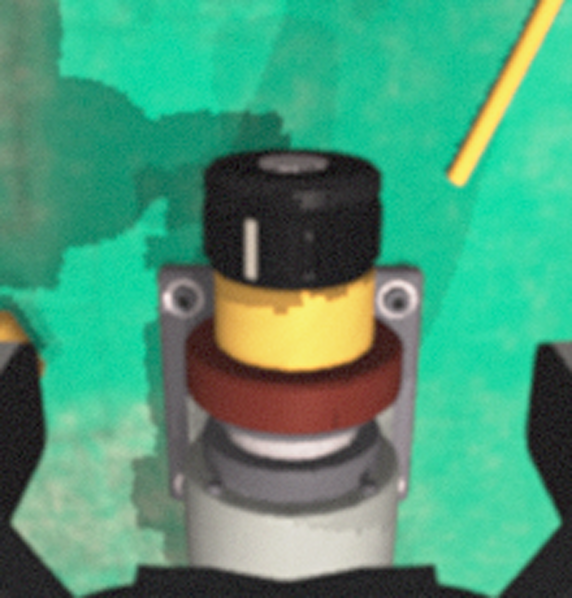

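```bash
python3 - <<'E'
from mark import *
def q(a): return np.array(a)/np.linalg.norm(a)
s=dict(tcp_pos=np.array([553.092,-248.715,225.893]),tool_rot=q([.7438,.6684,.0006,.0016]))
E=lambda x,y:(x/2.6+170-.3,y/2.6+130-.3)
for n,px,z in [('capface ctr',(293,162),115),('cap rim top',(293,288),141),('sleeve inner end top',(293,370),139),('wheel back top',(293,432),149)]: print(n,wonz(s,E(*px),z).round(1))
E
```

```text
capface ctr [ 536.6 -244.8  115. ]
cap rim top [ 565.7 -248.   141. ]
sleeve inner end top [ 590.9 -250.7  139. ]
wheel back top [ 605.3 -252.2  149. ]
```

```bash
python3 - <<'E'
from workcell import arm
s=arm.get_state(); print(s['t'],s['dq'].round(4)); print(arm.hand_in())
E
```

```text
47.9833 [ 0.0039  0.0213 -0.0256 -0.0184 -0.0001  0.0021]
the job is handed in; nothing more can be done
None
```

I slid the maroon wheel onto the spindle first, then the small brass sleeve, then locked the bayonet cap. I handed the job in at 48 s of the 72 allowed. No verdict came back.

- **Cap:** The tool can't twist about the spindle axis, so I turned the cap by rolling it with one finger pad. I rolled it to about −17.5°, the slot angle read from the wrist picture. Then I regripped it centred, and the pins dropped in. I pushed it in until it was deep enough to turn and rolled it clockwise about 43° to the stop. When I let go, it sprang back about 3 mm into the notch.
- **Forces:** The highest axial reading was about 17 N and the highest sideways reading about 19 N. Nothing was dropped.

**Last checks (final wrist picture, locked pose worked out from my tip estimate):**

| Point, x in mm | Measured | Expected if locked |
|---|---|---|
| Cap closed face | 536.6 | 536.4 |
| Sleeve inner end | 590.9 | 591.0 |
| Cap rim | 565.7 | 567.2 |
| Wheel back | 605.3 | 606.9 |

- **Disagreement:** The cap rim and wheel back read about 1.5 mm short. That is about the size of the camera error, but also as large as the depth tolerance. I did not pull on the cap to confirm the lock.
- **Clearance:** The gripper was open, clear of everything and reading near-zero force. I noticed nothing else on the bench moved, but took no final picture of the torch heads or the dish.

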